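# Spice jars back into the slanted spice drawer

### The arm

A 7-joint arm with a two-finger parallel gripper is mounted at the origin on a cart in front of the work surface, level with it; the furniture and walls round the work are solid. World frame = base frame: x ahead of the robot, y to its left, z up, the work surface at z = 0. Lengths are in m, angles in degrees, forces in N, time in s.
With the tool pointing down it reaches from about 0.4 to 0.9 m from the base axis. Payload 5.5 kg.
Tool frame: the origin (TCP) lies midway between the tips of the shut fingers; the grasp point (between the pads) lies 19 mm behind it; z points along the fingers, y is the line along which they close (so a half turn about z gives the same grasp; the last joint's range is limited). The gripper opens to 92 mm and grips with 3 to 60 N. Pads are 19 mm wide; open, the fingers measure 130 mm over their backs; the gripper's body (75 mm by 190 mm) begins 47 mm behind the grasp point.
Start: joints at [-59.748, 28.699, -24.465, 88.831, 12.651, 65.22, -12.049], TCP at [0.17, 0.627, 0.227] pointing down, gripper open.
Joint ranges: [-164.97, 164.97], [-17.58, 116.51], [-87.97, 89.64], [11.32, 138.91], [-80.73, 260.73], [10.89, 115.49], [-147.41, 147.41]. Speed limits (degrees/s): [147.25, 147.25, 180, 180, 180, 180, 180].

### API

Orientations are given as a 3x3 rotation matrix whose columns are the frame's x, y, z axes.
In Python, from workcell import env, imaging gives the robot as it stands.
- The arm moves only by the shell command python3 -m crank 'ROWS' [FORCE]. ROWS is JSON, a list of rows, each an object with "travel": the shift along the tool's x, y, z in m, a list of three; "twist": the turn about the tool's z in degrees; "grip": the finger opening in m, from 0 to 0.0918. A call has 1 to 20 rows; each row is the pose to reach, as a shift and turn from the pose commanded when the call began, along the tool's axes at that moment; what a row does not reach only later rows make up. A row lasts 1/10 s, in which the tool goes at most 50 mm and 8.59 degrees, less where a joint would pass 70% of its speed; a pose out of reach is approached as far as the arm can. A call with a gripper value outside its range is refused whole. The fingers move at their own pace and stop on an object; FORCE is the grip in N (left out, the last holds). Time passes only in rows, so rows that repeat a pose let the fingers close. It gives the time, the measured TCP pose, the force, the opening and the grip force at its end, in the units of the state.
- env.get_obs(): the state, without advancing time (a new reading comes with each control period).
- imaging.snapshot(name): name is "side" or "top" or "wrist"; returns (picture, depth): 480x640x3 uint8, blue, green, red; 480x640 float32, m along the optical axis (not along the pixel's ray), 0 where there is no reading.
- imaging.get_calibration(name): a dict with "K" (3x3 intrinsics, pixels), "rvec" (rotation vector, rad) and "tvec" (3), from world to camera coordinates, as OpenCV has them. Camera axes: x right, y down, z forward; pixel columns grow to the right and rows downward; lengths in m; the calibration is good to about 2 mm. A picture is of the moment at which its call begins: read the wrist's pose just before it. get_calibration takes no time and is no camera call; for the wrist camera it gives the pose at the moment of the call.
- env.sign_off(): hands the job in; it is judged then, once.
The state is a dict: "t": time; "q": joint angles; "qd": joint speeds; "joint_torque": joint torques, N m; "tcp_pos": TCP position; "eef_rot": TCP orientation; "force": force on the tool from outside, world axes, zero at the start; "torque": the same for the moment, N m; "gripper_width": finger opening in m; "grip_force": force on a finger pad.
Only numpy, scipy, OpenCV 4.12 (cv2) and the standard library are available. Lean on these libraries where they do the work, as an engineer would, in place of code of your own. Each camera call takes 0.05 s, during which the arm holds its last target. There are 200 camera calls.

### The job

The two spice jars lying on the grey draining tray are dry: put them back in the low spice drawer unit. Pull its drawer right out and lay each of them on a free slanted pair of wire rails, foot to the front and red cap at the raised back end; the jar or jars already in the drawer were laid back to front, so turn them round until all lie alike, one to a pair of rails. Then push the drawer fully shut, and leave the other kitchen things as they are.

Things in the scene. Friction and masses are not known exactly. Their poses are not given: they have to be found in the camera images.
- spice_unit: low wooden drawer unit on the worktop with one white-fronted drawer, 190 deep x 300 wide x 120 mm high; fixed. Origin: centre of its underside; its front faces along its own -x (to the robot), 95 mm from the origin; y runs along the front. Shut, it leaves about 10 mm above well-laid jars. A fixed dish rack hangs 165 mm above the worktop from x = 0.745 m on; a wall stands at y = -0.40 m.
- spice_drawer (a joint): the drawer of the unit: 0 shut, 0.155 m fully out (it slides along the unit's own -x, towards the robot); it stays where it is left, friction about 2 N, plus 10 N per m/s.
- drawer_handle (a point): middle of the drawer's dark bar handle, moving with the drawer, axes as the unit's: a level round bar, 10 mm thick, 110 mm long along y, 40 mm off the white front panel (35 mm free between bar and panel), 92 mm above the worktop, 28 mm below the unit's top. It can be pinched from above. The panel's top edge is 110 mm above the worktop.
- insert (a point): centre of the wire insert with four jar cradles in the drawer, moving with the drawer, axes as the unit's; 62 mm above the worktop, 132 mm behind the handle bar, 78 mm behind the front panel's inner face; fully out it is 77 mm in front of the unit's front edge. The drawer's underside is 12 mm above the worktop, its floor 6 mm thick, side walls 24 mm high, back wall 40 mm.
- cradle_1 (a point): centre of cradle 1 of the insert (counted from the unit's -y end): where the middle of a laid jar's axis comes; 105 mm to the -y side of insert, same axes, moves with the drawer. A cradle is two parallel steel wires, 6 mm thick, 30 mm apart and 113 mm long, rising by 16 degrees from front (-x) to back (+x), with 17 mm upturned front ends for the jar's foot; the jar lies between the wires.
- cradle_2 (a point): centre of cradle 2 of the insert (counted from the unit's -y end): where the middle of a laid jar's axis comes; 35 mm to the -y side of insert, same axes, moves with the drawer.
- cradle_3 (a point): centre of cradle 3 of the insert (counted from the unit's -y end): where the middle of a laid jar's axis comes; 35 mm to the +y side of insert, same axes, moves with the drawer.
- cradle_4 (a point): centre of cradle 4 of the insert (counted from the unit's -y end): where the middle of a laid jar's axis comes; 105 mm to the +y side of insert, same axes, moves with the drawer.
- drain_tray: grey plastic ribbed draining tray on the worktop beside the sink, 128 (along its x) x 240 mm (along its y), with a rim 16 mm high; fixed. Origin: centre of its underside. Ribs along its x, every 25 mm, 8 mm high; each jar lies along a groove between two ribs, its axis about 26 mm above the worktop.
- jar_a: round glass spice jar with a red cap, 45 mm diameter, 106 mm long, 0.11 kg (the red cap is its last 21 mm). At the start it lies on the draining tray, its cap to the left or to the right. Body origin: centre of the jar's foot (bottom face); its z axis runs along the jar from foot to cap, so its middle is 53 mm along z.
- jar_b: round glass spice jar with a red cap, 45 mm diameter, 106 mm long, 0.11 kg (the red cap is its last 21 mm). At the start it lies on the draining tray, its cap to the left or to the right. Body origin: centre of the jar's foot (bottom face); its z axis runs along the jar from foot to cap, so its middle is 53 mm along z.
- jar_c: round glass spice jar with a red cap, 45 mm diameter, 106 mm long, 0.11 kg (the red cap is its last 21 mm). At the start it lies in a cradle of the shut drawer, but back to front, cap at the low front end; it may be absent. Body origin: centre of the jar's foot (bottom face); its z axis runs along the jar from foot to cap, so its middle is 53 mm along z.
- jar_d: round glass spice jar with a red cap, 45 mm diameter, 106 mm long, 0.11 kg (the red cap is its last 21 mm). At the start it lies in a cradle of the shut drawer, but back to front, cap at the low front end; it may be absent. Body origin: centre of the jar's foot (bottom face); its z axis runs along the jar from foot to cap, so its middle is 53 mm along z.
- jar_e: round glass spice jar with a red cap, 45 mm diameter, 106 mm long, 0.11 kg (the red cap is its last 21 mm). At the start it lies in a cradle of the shut drawer, but back to front, cap at the low front end; it may be absent. Body origin: centre of the jar's foot (bottom face); its z axis runs along the jar from foot to cap, so its middle is 53 mm along z.
- jar_f: round glass spice jar with a red cap, 45 mm diameter, 106 mm long, 0.11 kg (the red cap is its last 21 mm). At the start it lies in a cradle of the shut drawer, but back to front, cap at the low front end; it may be absent. Body origin: centre of the jar's foot (bottom face); its z axis runs along the jar from foot to cap, so its middle is 53 mm along z.
- tuna_tin: flat round tin, 86 mm diameter, 40 mm high, on the worktop at the front right; a bystander, to be left alone. Origin: centre of its underside.
- salt_shaker: glass salt shaker with white cap, 37 mm diameter, 87 mm high, standing on the worktop at the front right; a bystander, to be left alone. Origin: centre of its underside.
- lemon_a: lemon, 77 x 51 x 52 mm, on the worktop at the front right; a bystander, to be left alone. Origin: centre of its underside.

How it is judged (in metres and radians):
On the way, in this order (a step that is already met when the one before it is completed fails the run):
1. the drawer is pulled out (at least 140 of its 155 mm) (value of joint spice_drawer above 0.14 m), for 0.2 s.
2. every jar lies in a cradle of its own in the pulled-out drawer, cap at the high end, and is let go (x of jar_a in the frame of insert between -0.066 and -0.029 m and z of jar_a in the frame of insert between -0.025 and -0.004 m and (y of jar_a in the frame of insert between -0.115 and -0.095 m or y of jar_a in the frame of insert between -0.045 and -0.025 m or y of jar_a in the frame of insert between 0.025 and 0.045 m or y of jar_a in the frame of insert between 0.095 and 0.115 m) and angle between jar_a's own z axis and vertical between 1.15 and 1.43 rad and angle between the z axis of each of jar_a, jar_b, jar_c, jar_d, jar_e, jar_f and the x axis of insert, either way round below 0.38 rad and x of jar_b in the frame of insert between -0.066 and -0.029 m and z of jar_b in the frame of insert between -0.025 and -0.004 m and (y of jar_b in the frame of insert between -0.115 and -0.095 m or y of jar_b in the frame of insert between -0.045 and -0.025 m or y of jar_b in the frame of insert between 0.025 and 0.045 m or y of jar_b in the frame of insert between 0.095 and 0.115 m) and angle between jar_b's own z axis and vertical between 1.15 and 1.43 rad and x of jar_c in the frame of insert between -0.066 and -0.029 m and z of jar_c in the frame of insert between -0.025 and -0.004 m and (y of jar_c in the frame of insert between -0.115 and -0.095 m or y of jar_c in the frame of insert between -0.045 and -0.025 m or y of jar_c in the frame of insert between 0.025 and 0.045 m or y of jar_c in the frame of insert between 0.095 and 0.115 m) and angle between jar_c's own z axis and vertical between 1.15 and 1.43 rad and x of jar_d in the frame of insert between -0.066 and -0.029 m and z of jar_d in the frame of insert between -0.025 and -0.004 m and (y of jar_d in the frame of insert between -0.115 and -0.095 m or y of jar_d in the frame of insert between -0.045 and -0.025 m or y of jar_d in the frame of insert between 0.025 and 0.045 m or y of jar_d in the frame of insert between 0.095 and 0.115 m) and angle between jar_d's own z axis and vertical between 1.15 and 1.43 rad and x of jar_e in the frame of insert between -0.066 and -0.029 m and z of jar_e in the frame of insert between -0.025 and -0.004 m and (y of jar_e in the frame of insert between -0.115 and -0.095 m or y of jar_e in the frame of insert between -0.045 and -0.025 m or y of jar_e in the frame of insert between 0.025 and 0.045 m or y of jar_e in the frame of insert between 0.095 and 0.115 m) and angle between jar_e's own z axis and vertical between 1.15 and 1.43 rad and x of jar_f in the frame of insert between -0.066 and -0.029 m and z of jar_f in the frame of insert between -0.025 and -0.004 m and (y of jar_f in the frame of insert between -0.115 and -0.095 m or y of jar_f in the frame of insert between -0.045 and -0.025 m or y of jar_f in the frame of insert between 0.025 and 0.045 m or y of jar_f in the frame of insert between 0.095 and 0.115 m) and angle between jar_f's own z axis and vertical between 1.15 and 1.43 rad and value of joint spice_drawer above 0.11 m and contact force between each of jar_a, jar_b, jar_c, jar_d, jar_e, jar_f and the fingers below 0.3 N), for 0.3 s.
At the end, for the whole second after the job is handed in: Drawer shut to within 8 mm; every jar at rest in a cradle: foot within 10 mm of the cradle's centre line, -15 to +22 mm from its right place along it and about 10 mm in height, axis rising to the back by 8 to 24 degrees, red cap at the high end (x of jar_a in the frame of insert between -0.066 and -0.029 m and z of jar_a in the frame of insert between -0.025 and -0.004 m and (y of jar_a in the frame of insert between -0.115 and -0.095 m or y of jar_a in the frame of insert between -0.045 and -0.025 m or y of jar_a in the frame of insert between 0.025 and 0.045 m or y of jar_a in the frame of insert between 0.095 and 0.115 m) and angle between jar_a's own z axis and vertical between 1.15 and 1.43 rad and angle between the z axis of each of jar_a, jar_b, jar_c, jar_d, jar_e, jar_f and the x axis of insert, either way round below 0.38 rad and x of jar_b in the frame of insert between -0.066 and -0.029 m and z of jar_b in the frame of insert between -0.025 and -0.004 m and (y of jar_b in the frame of insert between -0.115 and -0.095 m or y of jar_b in the frame of insert between -0.045 and -0.025 m or y of jar_b in the frame of insert between 0.025 and 0.045 m or y of jar_b in the frame of insert between 0.095 and 0.115 m) and angle between jar_b's own z axis and vertical between 1.15 and 1.43 rad and x of jar_c in the frame of insert between -0.066 and -0.029 m and z of jar_c in the frame of insert between -0.025 and -0.004 m and (y of jar_c in the frame of insert between -0.115 and -0.095 m or y of jar_c in the frame of insert between -0.045 and -0.025 m or y of jar_c in the frame of insert between 0.025 and 0.045 m or y of jar_c in the frame of insert between 0.095 and 0.115 m) and angle between jar_c's own z axis and vertical between 1.15 and 1.43 rad and x of jar_d in the frame of insert between -0.066 and -0.029 m and z of jar_d in the frame of insert between -0.025 and -0.004 m and (y of jar_d in the frame of insert between -0.115 and -0.095 m or y of jar_d in the frame of insert between -0.045 and -0.025 m or y of jar_d in the frame of insert between 0.025 and 0.045 m or y of jar_d in the frame of insert between 0.095 and 0.115 m) and angle between jar_d's own z axis and vertical between 1.15 and 1.43 rad and x of jar_e in the frame of insert between -0.066 and -0.029 m and z of jar_e in the frame of insert between -0.025 and -0.004 m and (y of jar_e in the frame of insert between -0.115 and -0.095 m or y of jar_e in the frame of insert between -0.045 and -0.025 m or y of jar_e in the frame of insert between 0.025 and 0.045 m or y of jar_e in the frame of insert between 0.095 and 0.115 m) and angle between jar_e's own z axis and vertical between 1.15 and 1.43 rad and x of jar_f in the frame of insert between -0.066 and -0.029 m and z of jar_f in the frame of insert between -0.025 and -0.004 m and (y of jar_f in the frame of insert between -0.115 and -0.095 m or y of jar_f in the frame of insert between -0.045 and -0.025 m or y of jar_f in the frame of insert between 0.025 and 0.045 m or y of jar_f in the frame of insert between 0.095 and 0.115 m) and angle between jar_f's own z axis and vertical between 1.15 and 1.43 rad and value of joint spice_drawer below 0.008 m and linear speed of each of jar_a, jar_b, jar_c, jar_d, jar_e, jar_f below 0.03 m/s); the robot touches nothing.
It fails at once if the tin, the salt shaker or the lemon is knocked over or moved by more than 40 mm (distance of any of tuna_tin, salt_shaker, lemon_a from where it was at the start of the episode above 0.04 m or angle between any of tuna_tin, salt_shaker's own z axis and vertical above 0.5 rad).
Of jar_c, jar_d, jar_e, jar_f only 1 to 2 are there at a start; the rules pass over those that are not, and their reading is None.
At some moment in a run one of jar_a, jar_b may be knocked a few centimetres aside while the robot is not near it.
It also fails if it takes over 210 s, if anything falls off the work surface, if the arm or the gripper's body presses on something with over 40 N, if the wrist force passes 120 N, or if a joint passes its speed limit or range.

## Working session

There is one attempt and no reset: what is moved stays moved. The work goes in short steps, Python scripts to look and compute and a shell command to move; the robot and the scene stay as the last step left them, time stands still between calls to the robot, and variables do not carry over. Pictures are saved under pics/ and viewed, at most 14 in all, crops included, and the job is handed in when it is done.

```bash
mkdir -p pics; ls; cat > h.py <<'E'
from workcell import env, imaging
import numpy as np, cv2
def cam(n):
    c=imaging.get_calibration(n); R=cv2.Rodrigues(np.array(c["rvec"],float))[0]; return np.array(c["K"]),R,np.array(c["tvec"],float).ravel()
def snap(n,f=None):
    C=cam(n); p,d=imaging.snapshot(n)
    if f: cv2.imwrite("pics/"+f,p)
    return p,d,C
def ray(C,u,v):
    K,R,t=C; return -R.T@t, R.T@np.linalg.solve(K,[u,v,1.])
def onz(C,u,v,z):
    o,d=ray(C,u,v); return o+d*(z-o[2])/d[2]
def cloud(d,C):
    K,R,t=C; v,u=np.mgrid[:480,:640]; q=np.stack([(u-K[0,2])/K[0,0]*d,(v-K[1,2])/K[1,1]*d,d],-1); P=(q-t)@R; P[d<=0]=np.nan; return P
def st():
    o=env.get_obs(); print("t",round(o["t"],2),"tcp",np.round(o["tcp_pos"],4),"F",np.round(o["force"],1),"w",round(float(o["gripper_width"]),4),"g",round(float(o["grip_force"]),1)); print(np.round(o["eef_rot"],3).tolist(), np.round(o["q"],1)); return o
E
python3 - <<'E'
from h import *
st()
a=snap("top","top0.png");b=snap("side","side0.png")
for C in(a[2],b[2]): print(C[0].round(1).tolist(),(-C[1].T@C[2]).round(3),C[1][2].round(2))
E
```

```text
pics
t 0.0 tcp [0.17   0.6267 0.2257] F [-0.2 -1.4 -0.4] w 0.0915 g 0.0
[[-0.965, 0.262, -0.001], [0.262, 0.965, -0.002], [0.0, -0.002, -1.0]] [-59.7  28.8 -24.5  88.9  12.7  65.2 -12. ]
[[536.0, 0.0, 318.2], [0.0, 536.0, 245.6], [0.0, 0.0, 1.0]] [ 0.393 -0.103  1.255] [ 0.16 -0.01 -0.99]
[[583.8, 0.0, 308.2], [0.0, 583.8, 238.4], [0.0, 0.0, 1.0]] [ 0.004 -0.193  1.123] [ 0.47  0.07 -0.88]
```

View pics/top0.png

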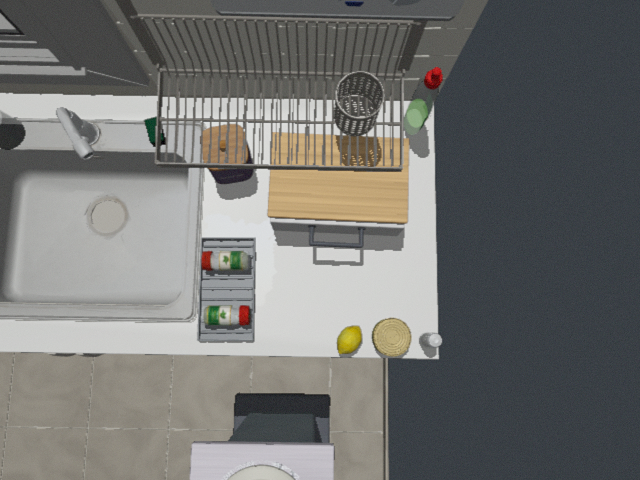

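View pics/side0.png

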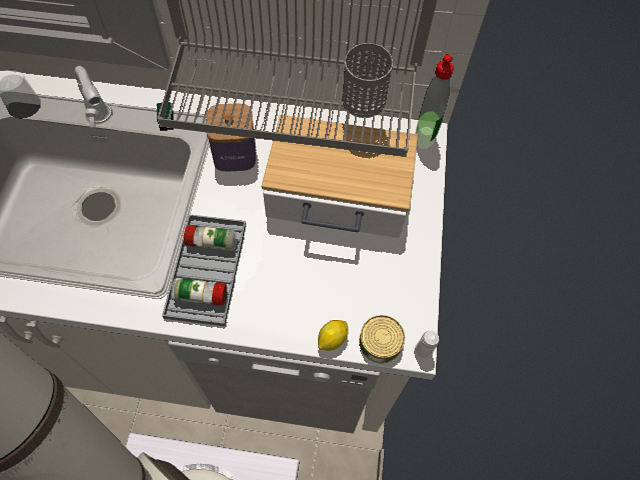

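The top view shows the tray (228,290) with one jar at (225,261), cap left, and one at (228,315), cap right. The handle bar runs about (310,238)–(362,240). The side view shows the same handle at (305–360,215–228).

```bash
cat >> h.py <<'E'
def tri(Ca,pa,Cb,pb):
    o1,d1=ray(Ca,*pa);o2,d2=ray(Cb,*pb); s=np.linalg.lstsq(np.stack([d1,-d2],1),o2-o1,rcond=None)[0]
    a,b=o1+s[0]*d1,o2+s[1]*d2; return (a+b)/2,np.linalg.norm(a-b)
def blobs(m,amin=40):
    n,l,s,c=cv2.connectedComponentsWithStats(m.astype(np.uint8)); return [(c[i].round(1).tolist(),int(s[i,4]),s[i,:4].tolist()) for i in range(1,n) if s[i,4]>=amin]
def red(p):
    h=cv2.cvtColor(p,cv2.COLOR_BGR2HSV).astype(int); return ((h[...,0]<8)|(h[...,0]>172))&(h[...,1]>150)&(h[...,2]>70)
def green(p):
    h=cv2.cvtColor(p,cv2.COLOR_BGR2HSV).astype(int); return (h[...,0]>40)&(h[...,0]<85)&(h[...,1]>110)
E
python3 - <<'E'
from h import *
T=snap("top");S=snap("side")
for n,I in(("top",T),("side",S)):
    p,d,C=I;P=cloud(d,C)
    print(n,"red",blobs(red(p)))
    # jars: points 0.015..0.06 high in the tray area
    reg=(P[...,0]>.3)&(P[...,0]<.62)&(P[...,1]>.0)&(P[...,1]<.26)
    m=reg&(P[...,2]>.03)&(P[...,2]<.07)
    m=cv2.morphologyEx(m.astype(np.uint8),cv2.MORPH_OPEN,np.ones((5,5)))
    k,l=cv2.connectedComponents(m)
    for i in range(1,k):
        Q=P[l==i]; 
        if len(Q)<150: continue
        r=cv2.minAreaRect((Q[:,:2]*1000).astype(np.float32)); print(" jar",np.round(r[0],1),np.round(r[1],1),round(r[2],1),"ztop",np.nanpercentile(Q[:,2],97).round(4))
    # handle: points between 0.08 and 0.105 in front of unit, dark
    m=(P[...,2]>.075)&(P[...,2]<.11)&(P[...,0]>.4)&(P[...,0]<.62)&(P[...,1]<0)&(P[...,1]>-.35)&(p.max(2)<110)
    Q=P[m]; 
    if len(Q):
        r=cv2.minAreaRect((Q[:,:2]*1000).astype(np.float32)); print(" handle",len(Q),np.round(r[0],1),np.round(r[1],1),round(r[2],1),"z",np.nanpercentile(Q[:,2],[50,95]).round(4),"min/max",np.nanmin(Q,0).round(3),np.nanmax(Q,0).round(3))
        f=np.polyfit(Q[:,1],Q[:,0],1);print(" slope dx/dy",f[0])
    m=(P[...,2]>.112)&(P[...,2]<.13)&(P[...,0]>.4)&(P[...,0]<.9)&(P[...,1]<.1)&(P[...,1]>-.36)
    Q=P[m];r=cv2.minAreaRect((Q[:,:2]*1000).astype(np.float32));print(" unit top",np.round(r[0],1),np.round(r[1],1),round(r[2],2),"z",np.nanmedian(Q[:,2]).round(4))
    # tray
    m=reg&(P[...,2]>.011)&(P[...,2]<.02);Q=P[m];r=cv2.minAreaRect((Q[:,:2]*1000).astype(np.float32));print(" tray",np.round(r[0],1),np.round(r[1],1),round(r[2],2))
E
```

```text
top red [([433.1, 78.0], 301, [424, 67, 19, 22]), ([205.9, 260.3], 143, [202, 252, 10, 18]), ([243.7, 315.1], 180, [239, 306, 10, 19])]
 jar [558.   94.5] [ 42.5 106.1] 0.9 ztop 0.0515
 jar [433.9  88.8] [ 42.8 106.7] 1.0 ztop 0.0517
 handle 354 [ 601.5 -156. ] [ 36.7 119.3] 0.1 z [0.0953 0.0994] min/max [ 0.583 -0.216  0.089] [ 0.62  -0.096  0.103]
 slope dx/dy 0.006438415579584551
 unit top [ 767.7 -125.6] [455.1 274.9] 88.18 z 0.1196
 tray [495.5 141.6] [238.7 226.9] 0.96
side red [([444.6, 67.6], 318, [436, 54, 18, 26]), ([189.0, 233.9], 179, [184, 225, 13, 21]), ([217.8, 293.4], 237, [212, 282, 14, 23])]
 jar [556.9  95.1] [ 46.3 107.4] 2.9 ztop 0.0516
 jar [432.3  89.4] [ 44. 107.] 2.8 ztop 0.0512
 handle 390 [ 600.5 -155.6] [120.1  37.4] 89.3 z [0.0951 0.0991] min/max [ 0.581 -0.216  0.087] [ 0.62  -0.095  0.102]
 slope dx/dy 0.012943323604175775
 unit top [ 763.8 -129.1] [458.8 274.8] 89.57 z 0.1195
 tray [495.2 139.3] [243.4 221.8] 1.18
```

```bash
python3 - <<'E'
from h import *
I={n:snap(n) for n in("top","side")}
ends={}
for n,(p,d,C) in I.items():
    P=cloud(d,C)
    m=(P[...,2]>.08)&(P[...,2]<.11)&(P[...,0]>.56)&(P[...,0]<.598)&(P[...,1]<-.08)&(P[...,1]>-.23)&(p.max(2)<110)
    v,u=np.nonzero(m); Q=P[m]
    f=cv2.fitLine(np.stack([u,v],1).astype(np.float32),cv2.DIST_HUBER,0,.01,.01).ravel(); s=(u-f[2])*f[0]+(v-f[3])*f[1]
    ends[n]=[f[2:]+f[:2]*np.percentile(s,q) for q in(1,99)]
    g=cv2.fitLine(Q[:,:2].astype(np.float32),cv2.DIST_HUBER,0,.001,.001).ravel()
    print(n,len(Q),"bar yaw",np.degrees(np.arctan2(-g[0]/np.sign(g[1]),abs(g[1]))).round(2),g[2:], "x",np.percentile(Q[:,0],[5,50,95]).round(4))
    m=(P[...,2]>.114)&(P[...,2]<.125)&(P[...,0]>.55)&(P[...,0]<.73)&(P[...,1]<.02)&(P[...,1]>-.36)
    Q=P[m]; ys=np.linspace(-.28,-.03,26); E=np.array([[Q[abs(Q[:,1]-y)<.004,0].min(),y] for y in ys if (abs(Q[:,1]-y)<.004).any()])
    g=cv2.fitLine(E.astype(np.float32),cv2.DIST_HUBER,0,.001,.001).ravel(); print(" front edge yaw",np.degrees(np.arctan2(-g[0]/np.sign(g[1]),abs(g[1]))).round(2),"at",g[2:].round(4),"y ext",Q[:,1].min().round(4),Q[:,1].max().round(4))
for i in(0,1): print(tri(I["top"][2],ends["top"][i],I["side"][2],ends["side"][i]))
E
```

```text
top 265 bar yaw -0.86 [ 0.58946764 -0.15805389] x [0.5845 0.5891 0.5954]
 front edge yaw -1.77 at [ 0.6397 -0.123 ] y ext -0.3122 -0.0044
side 302 bar yaw -0.55 [ 0.5874735  -0.14072458] x [0.5832 0.5874 0.5938]
 front edge yaw -1.41 at [ 0.6373 -0.182 ] y ext -0.3117 -0.0041
(array([ 0.59144046, -0.09691269,  0.09082119]), np.float64(0.0005972070284131539))
(array([ 0.58855912, -0.21462948,  0.09205219]), np.float64(0.00150324048792647))
```

```bash
python3 -m crank '[{"travel":[-0.05,0,0],"twist":-4},{"travel":[-0.06,-0.05,0],"twist":0,"grip":0.03}]' 10; python3 -c "
from h import *
st()"
```

```text
t 0.3 tcp [0.17   0.6271 0.2264] F [-0. -0.  0.] w 0.0922 g 0.0
[[-0.965, 0.262, -0.0], [0.262, 0.965, -0.001], [0.0, -0.001, -1.0]] [-59.7  28.7 -24.5  88.9  12.7  65.2 -12. ]schema error: expected keys travel, twist, grip
```

```bash
python3 -m crank '[{"travel":[-0.15,-0.16,0],"twist":19,"grip":0.03},{"travel":[-0.15,-0.16,0],"twist":19,"grip":0.03},{"travel":[-0.15,-0.16,0],"twist":19,"grip":0.03},{"travel":[-0.15,-0.16,0],"twist":19,"grip":0.03},{"travel":[-0.3,-0.32,0],"twist":38,"grip":0.03},{"travel":[-0.3,-0.32,0],"twist":38,"grip":0.03},{"travel":[-0.3,-0.32,0],"twist":38,"grip":0.03},{"travel":[-0.3,-0.32,0],"twist":38,"grip":0.03},{"travel":[-0.3,-0.32,0],"twist":38,"grip":0.03},{"travel":[-0.45,-0.48,0],"twist":57,"grip":0.03},{"travel":[-0.45,-0.48,0],"twist":57,"grip":0.03},{"travel":[-0.45,-0.48,0],"twist":57,"grip":0.03},{"travel":[-0.45,-0.48,0],"twist":57,"grip":0.03},{"travel":[-0.45,-0.48,0],"twist":57,"grip":0.03},{"travel":[-0.61,-0.646,0],"twist":76.2,"grip":0.03},{"travel":[-0.61,-0.646,0],"twist":76.2,"grip":0.03},{"travel":[-0.61,-0.646,0],"twist":76.2,"grip":0.03},{"travel":[-0.61,-0.646,0],"twist":76.2,"grip":0.03},{"travel":[-0.61,-0.646,0],"twist":76.2,"grip":0.03},{"travel":[-0.61,-0.646,0],"twist":76.2,"grip":0.03}]' 10; python3 -c "
from h import *
st()"
```

```text
t: 2.3
tcp_pos: [0.5905, -0.1619, 0.2265]
eef_rot: [[0.031, 1.0, 0.001], [1.0, -0.031, -0.003], [-0.003, 0.001, -1.0]]
force: [-0.3, -1.1, 0.7]
gripper_width: 0.03
grip_force: 0.0
t 2.3 tcp [ 0.5905 -0.1619  0.2265] F [-0.3 -1.1  0.7] w 0.03 g 0.0
[[0.031, 1.0, 0.001], [1.0, -0.031, -0.003], [-0.003, 0.001, -1.0]] [ 1.9 23.2 14.1 95.8 -6.  61.7 16. ]
```

```bash
python3 -m crank '[{"travel":[0,0,0.05],"twist":0,"grip":0.026},{"travel":[0,0,0.09],"twist":0,"grip":0.026},{"travel":[0,0,0.11],"twist":0,"grip":0.026},{"travel":[0,0,0.13],"twist":0,"grip":0.026},{"travel":[0,0,0.15],"twist":0,"grip":0.026},{"travel":[0,0,0.15],"twist":0,"grip":0.026},{"travel":[0,0,0.15],"twist":0,"grip":0.0},{"travel":[0,0,0.15],"twist":0,"grip":0.0},{"travel":[0,0,0.15],"twist":0,"grip":0.0},{"travel":[0,0,0.15],"twist":0,"grip":0.0}]' 20
```

```text
t: 3.3
tcp_pos: [0.5895, -0.1556, 0.078]
eef_rot: [[0.024, 1.0, -0.0], [1.0, -0.024, 0.0], [0.0, -0.0, -1.0]]
force: [-5.0, 0.7, 5.8]
gripper_width: 0.0094
grip_force: 20.0
```

```bash
python3 -m crank '[{"travel":[0,-0.01,0],"twist":0,"grip":0},{"travel":[0,-0.02,0],"twist":0,"grip":0},{"travel":[0,-0.03,0],"twist":0,"grip":0},{"travel":[0,-0.04,0],"twist":0,"grip":0},{"travel":[0,-0.05,0],"twist":0,"grip":0},{"travel":[0,-0.06,0],"twist":0,"grip":0},{"travel":[0,-0.07,0],"twist":0,"grip":0},{"travel":[0,-0.08,0],"twist":0,"grip":0},{"travel":[0,-0.09,0],"twist":0,"grip":0},{"travel":[0,-0.1,0],"twist":0,"grip":0},{"travel":[0,-0.11,0],"twist":0,"grip":0},{"travel":[0,-0.12,0],"twist":0,"grip":0},{"travel":[0,-0.13,0],"twist":0,"grip":0},{"travel":[0,-0.14,0],"twist":0,"grip":0},{"travel":[0,-0.148,0],"twist":0,"grip":0},{"travel":[0,-0.154,0],"twist":0,"grip":0},{"travel":[0,-0.156,0],"twist":0,"grip":0},{"travel":[0,-0.156,0],"twist":0,"grip":0},{"travel":[0,-0.156,0],"twist":0,"grip":0}]'
```

```text
t: 5.2
tcp_pos: [0.4345, -0.1513, 0.0778]
eef_rot: [[0.023, 1.0, 0.003], [1.0, -0.023, 0.001], [0.001, 0.003, -1.0]]
force: [2.6, 3.8, 9.1]
gripper_width: 0.0095
grip_force: 20.0
```

```bash
python3 -m crank '[{"travel":[0,0,0],"twist":0,"grip":0.026},{"travel":[0,0,0],"twist":0,"grip":0.026},{"travel":[0,0,-0.04],"twist":0,"grip":0.026},{"travel":[0,0,-0.09],"twist":0,"grip":0.026},{"travel":[0,0,-0.14],"twist":0,"grip":0.03},{"travel":[0,0,-0.19],"twist":0,"grip":0.06},{"travel":[0.04,0,-0.2],"twist":0,"grip":0.06},{"travel":[0.08,0,-0.2],"twist":0,"grip":0.06},{"travel":[0.12,0,-0.2],"twist":0,"grip":0.06},{"travel":[0.16,0,-0.2],"twist":0,"grip":0.06},{"travel":[0.2,0,-0.2],"twist":0,"grip":0.06},{"travel":[0.24,0,-0.2],"twist":0,"grip":0.06},{"travel":[0.24,0,-0.2],"twist":0,"grip":0.06}]'; python3 - <<'E'
from h import *
w=snap("wrist","w1.png");t=snap("top","t1.png");s=snap("side","s1.png")
C=w[2];print("wrist cam",(-C[1].T@C[2]).round(3),C[1][2].round(2),C[0][0])
for I in(t,s): print(blobs(red(I[0])))
cv2.imwrite("pics/c1.png",np.hstack([cv2.resize(t[0][180:380,180:460],(400,286)),cv2.resize(s[0][130:380,150:460],(400,286))]))
E
```

```text
t: 6.5
tcp_pos: [0.438, 0.093, 0.2759]
eef_rot: [[0.016, 1.0, -0.002], [1.0, -0.016, 0.001], [0.001, -0.002, -1.0]]
force: [-0.6, -0.1, -0.3]
gripper_width: 0.0595
grip_force: 0.0
wrist cam [0.439 0.169 0.434] [-0.01 -0.28 -0.96] [424.48421497   0.         314.37810328]
[([433.2, 78.0], 297, [424, 67, 19, 22]), ([287.2, 274.3], 171, [278, 269, 20, 11]), ([379.9, 278.5], 168, [371, 273, 19, 11]), ([243.9, 315.0], 172, [239, 306, 10, 19])]
[([444.5, 67.5], 317, [436, 54, 18, 26]), ([188.9, 234.0], 183, [183, 225, 14, 21]), ([273.7, 252.3], 219, [263, 247, 23, 12]), ([375.4, 268.8], 225, [365, 263, 22, 13]), ([217.8, 293.4], 238, [212, 282, 14, 23])]
```

View pics/c1.png

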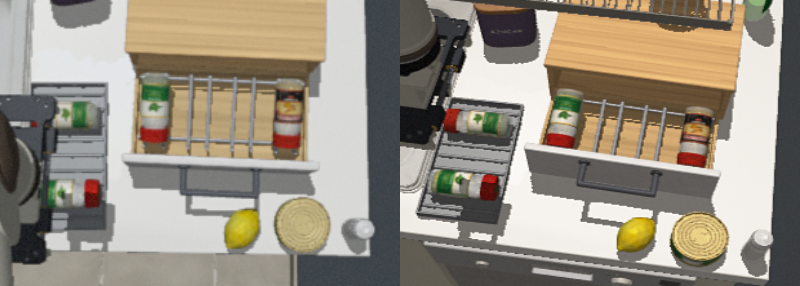

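View pics/w1.png

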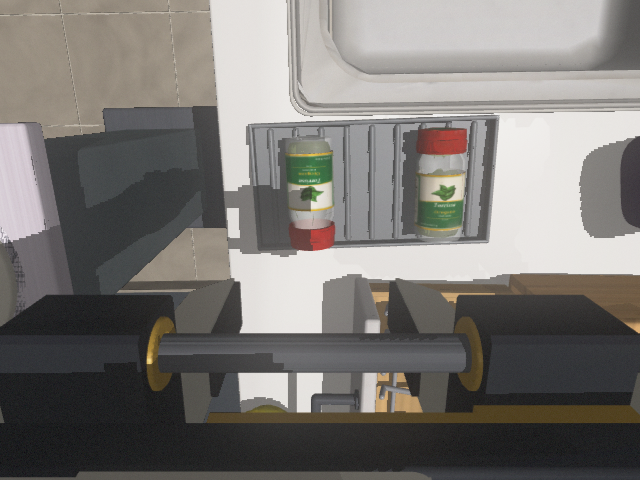

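Both laid jars are at the outer cradles: top view crop left jar cap (287,274), right jar cap (380,278), caps to the front. The two middle cradles are free. The wrist view shows the tray jars with caps at (442,140) and (311,235).

```bash
cat >> h.py <<'E'
ux=np.array([np.cos(np.radians(-1.4)),np.sin(np.radians(-1.4))]);uy=np.array([-ux[1],ux[0]])
def jars(I,box,zr,ero=5):
    p,d,C=I;P=cloud(d,C);x0,x1,y0,y1=box
    m=(P[...,0]>x0)&(P[...,0]<x1)&(P[...,1]>y0)&(P[...,1]<y1)&(P[...,2]>zr[0])&(P[...,2]<zr[1])
    m=cv2.morphologyEx(m.astype(np.uint8),cv2.MORPH_OPEN,np.ones((ero,ero)));k,l=cv2.connectedComponents(m);out=[]
    R=red(p)
    for i in range(1,k):
        Q=P[l==i]
        if len(Q)<150: continue
        r=cv2.minAreaRect((Q[:,:2]*1000).astype(np.float32)); c=P[(l==i)&R]
        b=cv2.boxPoints(r); e=[b[1]-b[0],b[2]-b[1]]; a=max(e,key=np.linalg.norm); a=a/np.linalg.norm(a); ctr=np.array(r[0])
        if len(c)>20:
            if (np.nanmean(c[:,:2],0)*1000-ctr)@a<0:a=-a
        s=(Q[:,:2]*1000-ctr)@a; z=[np.nanpercentile(Q[abs(s-k)<4,2],97).round(4) if (abs(s-k)<4).any() else None for k in(-40,0,40)]
        print(" jar c",ctr.round(1),"size",np.sort(r[1]).round(1),"capdir deg",np.degrees(np.arctan2(a[1],a[0])).round(1),"ncap",len(c),"ztop foot/mid/cap",z)
E
python3 - <<'E'
from h import *
for n in("top","side"):
    I=snap(n);print(n);jars(I,(.46,.635,-.3,-.01),(.064,.105),3)
c=np.array([.435,-.152])+.132*ux
for k in(-.105,-.035,.035,.105):print((c+k*uy).round(4))
E
```

```text
top
 jar c [567.8 -52.3] size [ 44.8 109.2] capdir deg -178.9 ncap 112 ztop foot/mid/cap [np.float64(0.0985), np.float64(0.0892), np.float64(0.076)]
 jar c [ 561.7 -260.4] size [ 45.6 107.9] capdir deg 179.7 ncap 115 ztop foot/mid/cap [np.float64(0.0989), np.float64(0.0876), np.float64(0.0761)]
side
 jar c [564.9 -50.4] size [ 45.8 105.8] capdir deg -179.8 ncap 142 ztop foot/mid/cap [np.float64(0.0988), np.float64(0.0885), np.float64(0.0757)]
 jar c [ 558.4 -259.1] size [ 44.9 105.6] capdir deg 178.1 ncap 199 ztop foot/mid/cap [np.float64(0.0969), np.float64(0.0852), np.float64(0.0748)]
 jar c [ 468.7 -154.6] size [ 16.8 289.4] capdir deg 88.5 ncap 0 ztop foot/mid/cap [np.float64(0.1039), np.float64(0.1016), np.float64(0.1035)]
[ 0.5644 -0.2602]
[ 0.5661 -0.1902]
[ 0.5678 -0.1202]
[ 0.5695 -0.0503]
```

```bash
python3 -m crank '[{"travel":[-0.04,0.04,0],"twist":8,"grip":0.06},{"travel":[-0.08,0.08,0],"twist":16,"grip":0.06},{"travel":[-0.12,0.12,0],"twist":24,"grip":0.06},{"travel":[-0.142,0.131,0],"twist":32,"grip":0.06},{"travel":[-0.142,0.131,0.02],"twist":40,"grip":0.06},{"travel":[-0.142,0.131,0.04],"twist":48,"grip":0.06},{"travel":[-0.142,0.131,0.06],"twist":56,"grip":0.06},{"travel":[-0.142,0.131,0.08],"twist":64,"grip":0.06},{"travel":[-0.142,0.131,0.1],"twist":72,"grip":0.06},{"travel":[-0.142,0.131,0.12],"twist":80,"grip":0.06},{"travel":[-0.142,0.131,0.13],"twist":88,"grip":0.06},{"travel":[-0.142,0.131,0.13],"twist":90,"grip":0.06},{"travel":[-0.142,0.131,0.13],"twist":90,"grip":0.06},{"travel":[-0.142,0.131,0.13],"twist":90,"grip":0.06},{"travel":[-0.142,0.131,0.13],"twist":90,"grip":0.06}]' 8;python3 -c "
from h import *
st()"
```

```text
t: 8.25
tcp_pos: [0.5673, -0.0579, 0.1471]
eef_rot: [[1.0, -0.024, 0.001], [-0.024, -1.0, -0.0], [0.001, 0.0, -1.0]]
force: [0.3, -0.4, -0.1]
gripper_width: 0.0602
grip_force: 0.0
t 8.25 tcp [ 0.5673 -0.0579  0.1471] F [ 0.3 -0.4 -0.1] w 0.0602 g 0.0
[[1.0, -0.024, 0.001], [-0.024, -1.0, -0.0], [0.001, 0.0, -1.0]] [-12.9  24.9  20.3 105.9 -10.8  51.  -78.9]
```

```bash
python3 -m crank '[{"travel":[0,-0.007,0.03],"twist":0,"grip":0.06},{"travel":[0,-0.007,0.06],"twist":0,"grip":0.06},{"travel":[0,-0.007,0.08],"twist":0,"grip":0.06},{"travel":[0,-0.007,0.095],"twist":0,"grip":0.06},{"travel":[0,-0.007,0.099],"twist":0,"grip":0.06},{"travel":[0,-0.007,0.099],"twist":0,"grip":0.06},{"travel":[0,-0.007,0.099],"twist":0,"grip":0.03},{"travel":[0,-0.007,0.099],"twist":0,"grip":0.03},{"travel":[0,-0.007,0.099],"twist":0,"grip":0.03},{"travel":[0,-0.007,0.099],"twist":0,"grip":0.03}]' 8
```

```text
t: 9.25
tcp_pos: [0.5683, -0.049, 0.0488]
eef_rot: [[1.0, -0.023, 0.002], [-0.023, -1.0, 0.001], [0.002, -0.001, -1.0]]
force: [-0.5, 2.8, 6.1]
gripper_width: 0.0429
grip_force: 8.0
```

```bash
python3 -m crank '[{"travel":[0,0,-0.02],"twist":0,"grip":0.03},{"travel":[0,0,-0.05],"twist":0,"grip":0.03},{"travel":[0,0,-0.085],"twist":0,"grip":0.03},{"travel":[0,0,-0.12],"twist":0,"grip":0.03},{"travel":[0,0,-0.12],"twist":-8,"grip":0.03},{"travel":[0,0,-0.12],"twist":-16,"grip":0.03},{"travel":[0,0,-0.12],"twist":-24,"grip":0.03},{"travel":[0,0,-0.12],"twist":-32,"grip":0.03},{"travel":[0,0,-0.12],"twist":-40,"grip":0.03},{"travel":[0,0,-0.12],"twist":-48,"grip":0.03},{"travel":[0,0,-0.12],"twist":-56,"grip":0.03},{"travel":[0,0,-0.12],"twist":-64,"grip":0.03},{"travel":[0,0,-0.12],"twist":-72,"grip":0.03},{"travel":[0,0,-0.12],"twist":-80,"grip":0.03},{"travel":[0,0,-0.12],"twist":-88,"grip":0.03},{"travel":[0,0,-0.12],"twist":-96,"grip":0.03},{"travel":[0,0,-0.12],"twist":-104,"grip":0.03},{"travel":[0,0,-0.12],"twist":-112,"grip":0.03},{"travel":[0,0,-0.12],"twist":-120,"grip":0.03},{"travel":[0,0,-0.12],"twist":-120,"grip":0.03}]'
python3 -m crank '[{"travel":[0,0,0],"twist":-8,"grip":0.03},{"travel":[0,0,0],"twist":-16,"grip":0.03},{"travel":[0,0,0],"twist":-24,"grip":0.03},{"travel":[0,0,0],"twist":-32,"grip":0.03},{"travel":[0,0,0],"twist":-40,"grip":0.03},{"travel":[0,0,0],"twist":-48,"grip":0.03},{"travel":[0,0,0],"twist":-56,"grip":0.03},{"travel":[0,0,0],"twist":-60,"grip":0.03},{"travel":[0,0,0],"twist":-60,"grip":0.03},{"travel":[0,0,0],"twist":-60,"grip":0.03},{"travel":[0,0,0],"twist":-60,"grip":0.03}]'
python3 - <<'E'
from h import *
st()
t=snap("top");s=snap("side","s2.png")
for I in(t,s): jars(I,(.46,.68,-.15,.05),(.13,.215),3);print(blobs(red(I[0])))
cv2.imwrite("pics/c2.png",np.hstack([cv2.resize(t[0][180:380,180:460],(400,286)),cv2.resize(s[0][130:380,150:460],(400,286))]))
E
```

```text
t: 11.25
tcp_pos: [0.5669, -0.0509, 0.1675]
eef_rot: [[-0.48, 0.877, -0.0], [0.877, 0.48, -0.0], [-0.0, -0.001, -1.0]]
force: [0.0, -0.6, -1.0]
gripper_width: 0.0429
grip_force: 8.0
t: 12.35
tcp_pos: [0.5672, -0.0503, 0.1677]
eef_rot: [[-1.0, 0.027, -0.0], [0.027, 1.0, -0.0], [0.0, -0.0, -1.0]]
force: [-0.6, 0.4, -1.6]
gripper_width: 0.0429
grip_force: 8.0
t 12.35 tcp [ 0.5672 -0.0503  0.1677] F [-0.6  0.4 -1.6] w 0.0429 g 8.0
[[-1.0, 0.027, -0.0], [0.027, 1.0, -0.0], [0.0, -0.0, -1.0]] [ 15.   23.2 -15.9 104.1   7.7  53.7  84.3]
[([433.2, 78.0], 299, [424, 67, 19, 22]), ([205.9, 260.4], 145, [202, 252, 10, 19]), ([380.1, 278.5], 167, [371, 273, 19, 11])]
 jar c [538.5 -49.3] size [56.8 75.8] capdir deg 86.0 ncap 0 ztop foot/mid/cap [np.float64(0.1959), np.float64(0.2138), np.float64(0.1913)]
[([444.5, 67.6], 323, [435, 54, 19, 26]), ([375.4, 268.9], 224, [365, 263, 22, 13])]
```

View pics/c2.png

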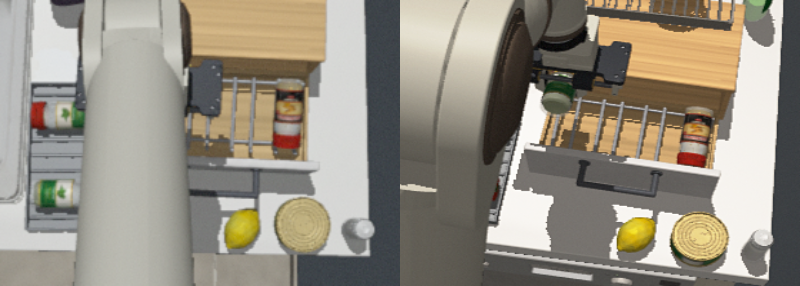

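```bash
python3 -m crank '[{"travel":[0,0,0.03],"twist":0,"grip":0.03},{"travel":[0,0,0.06],"twist":0,"grip":0.03},{"travel":[0,0,0.08],"twist":0,"grip":0.03},{"travel":[0,0,0.085],"twist":0,"grip":0.03},{"travel":[0,0,0.09],"twist":0,"grip":0.03},{"travel":[0,0,0.094],"twist":0,"grip":0.03},{"travel":[0,0,0.098],"twist":0,"grip":0.03},{"travel":[0,0,0.102],"twist":0,"grip":0.03},{"travel":[0,0,0.102],"twist":0,"grip":0.03}]' 4
python3 -m crank '[{"travel":[0,0,0.004],"twist":0,"grip":0.03},{"travel":[0,0,0.008],"twist":0,"grip":0.03},{"travel":[0,0,0.012],"twist":0,"grip":0.03},{"travel":[0,0,0.016],"twist":0,"grip":0.03},{"travel":[0,0,0.016],"twist":0,"grip":0.03}]' 4
python3 - <<'E'
from h import *
s=snap("side");jars(s,(.46,.66,-.15,.05),(.06,.105),3);w=snap("wrist","w3.png")
cv2.imwrite("pics/c3.png",np.hstack([cv2.resize(w[0],(400,300)),cv2.resize(s[0][130:380,150:460],(400,300))]))
E
```

```text
t: 13.35
tcp_pos: [0.5674, -0.0499, 0.0657]
eef_rot: [[-1.0, 0.024, 0.0], [0.024, 1.0, 0.0], [-0.0, 0.0, -1.0]]
force: [-0.7, 1.4, 0.3]
gripper_width: 0.0427
grip_force: 4.0
t: 13.85
tcp_pos: [0.5673, -0.0503, 0.0491]
eef_rot: [[-1.0, 0.024, -0.0], [0.024, 1.0, 0.0], [0.0, 0.0, -1.0]]
force: [-0.4, -0.1, -1.5]
gripper_width: 0.0424
grip_force: 4.0
 jar c [536.5 -45.3] size [53.2 55. ] capdir deg 85.5 ncap 0 ztop foot/mid/cap [None, np.float64(0.0848), None]
 jar c [470.1 -77.9] size [ 19. 142.] capdir deg 88.8 ncap 0 ztop foot/mid/cap [np.float64(0.1008), np.float64(0.1022), np.float64(0.103)]
```

View pics/c3.png

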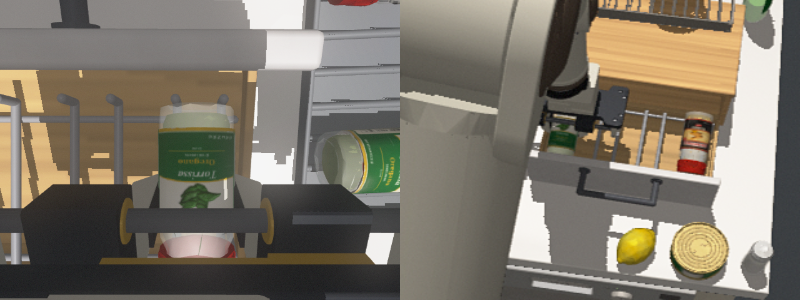

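```bash
python3 -m crank '[{"travel":[0,0,0],"twist":0,"grip":0.05},{"travel":[0,0,0],"twist":0,"grip":0.06},{"travel":[0,0,0],"twist":0,"grip":0.06},{"travel":[0,0,-0.02],"twist":0,"grip":0.06},{"travel":[0,0,-0.05],"twist":0,"grip":0.06},{"travel":[0,0,-0.09],"twist":0,"grip":0.06},{"travel":[0,-0.04,-0.1],"twist":0,"grip":0.06},{"travel":[0,-0.08,-0.1],"twist":0,"grip":0.06},{"travel":[0,-0.12,-0.1],"twist":0,"grip":0.06},{"travel":[0,-0.16,-0.1],"twist":0,"grip":0.06},{"travel":[0,-0.19,-0.1],"twist":0,"grip":0.06},{"travel":[0,-0.21,-0.1],"twist":0,"grip":0.06},{"travel":[0,-0.21,-0.1],"twist":0,"grip":0.06},{"travel":[0,-0.21,-0.1],"twist":0,"grip":0.06}]' 8
python3 - <<'E'
from h import *
st()
for n in("top","side"): 
  I=snap(n);print(n);jars(I,(.46,.66,-.3,.0),(.064,.105),3);print(blobs(red(I[0])))
  jars(I,(.37,.63,.0,.2),(.03,.07))
E
```

```text
t: 15.35
tcp_pos: [0.5622, -0.2598, 0.1496]
eef_rot: [[-1.0, 0.025, -0.0], [0.025, 1.0, 0.001], [0.0, 0.001, -1.0]]
force: [0.7, 1.4, -0.2]
gripper_width: 0.06
grip_force: 0.0
t 15.35 tcp [ 0.5622 -0.2598  0.1496] F [ 0.7  1.4 -0.2] w 0.06 g 0.0
[[-1.0, 0.025, -0.0], [0.025, 1.0, 0.001], [0.0, 0.001, -1.0]] [ 31.7  28.8 -12.4  97.7   7.3  54.3 105. ]
top
 jar c [564.  -52.2] size [ 44.7 106.3] capdir deg 0.8 ncap 183 ztop foot/mid/cap [np.float64(0.0772), np.float64(0.0861), np.float64(0.0973)]
[([433.1, 78.0], 298, [424, 67, 19, 22]), ([288.6, 237.9], 183, [279, 233, 20, 11]), ([203.2, 260.5], 143, [199, 252, 10, 19]), ([374.1, 277.9], 52, [371, 273, 7, 10]), ([243.7, 315.1], 181, [239, 306, 10, 19])]
 jar c [557.6 101. ] size [ 42.3 105.7] capdir deg 90.9 ncap 139 ztop foot/mid/cap [np.float64(0.05), np.float64(0.0537), np.float64(0.0501)]
 jar c [433.9  89.1] size [ 42.8 107.2] capdir deg -89.0 ncap 178 ztop foot/mid/cap [np.float64(0.0509), np.float64(0.0516), np.float64(0.0494)]
side
 jar c [ 558.8 -259.1] size [ 45.1 103.2] capdir deg 177.7 ncap 179 ztop foot/mid/cap [np.float64(0.0978), np.float64(0.0869), np.float64(0.0757)]
 jar c [ 468.1 -242. ] size [ 14.3 115.2] capdir deg 88.5 ncap 0 ztop foot/mid/cap [np.float64(0.1026), np.float64(0.1016), np.float64(0.1022)]
[([445.0, 65.1], 244, [435, 54, 19, 21]), ([375.9, 268.5], 207, [365, 263, 22, 13])]
```

```bash
python3 -m crank '[{"travel":[0,0,0.03],"twist":0,"grip":0.06},{"travel":[0,0,0.06],"twist":0,"grip":0.06},{"travel":[0,0,0.08],"twist":0,"grip":0.06},{"travel":[0,0,0.097],"twist":0,"grip":0.06},{"travel":[0,0,0.101],"twist":0,"grip":0.06},{"travel":[0,0,0.101],"twist":0,"grip":0.06},{"travel":[0,0,0.101],"twist":0,"grip":0.03},{"travel":[0,0,0.101],"twist":0,"grip":0.03},{"travel":[0,0,0.101],"twist":0,"grip":0.03},{"travel":[0,0,0.101],"twist":0,"grip":0.03}]' 8
python3 -m crank '[{"travel":[0,0,-0.02],"twist":0,"grip":0.03},{"travel":[0,0,-0.05],"twist":0,"grip":0.03},{"travel":[0,0,-0.085],"twist":0,"grip":0.03},{"travel":[0,0,-0.12],"twist":0,"grip":0.03},{"travel":[0,0,-0.12],"twist":8,"grip":0.03},{"travel":[0,0,-0.12],"twist":16,"grip":0.03},{"travel":[0,0,-0.12],"twist":24,"grip":0.03},{"travel":[0,0,-0.12],"twist":32,"grip":0.03},{"travel":[0,0,-0.12],"twist":40,"grip":0.03},{"travel":[0,0,-0.12],"twist":48,"grip":0.03},{"travel":[0,0,-0.12],"twist":56,"grip":0.03},{"travel":[0,0,-0.12],"twist":64,"grip":0.03},{"travel":[0,0,-0.12],"twist":72,"grip":0.03},{"travel":[0,0,-0.12],"twist":80,"grip":0.03},{"travel":[0,0,-0.12],"twist":88,"grip":0.03},{"travel":[0,0,-0.12],"twist":96,"grip":0.03},{"travel":[0,0,-0.12],"twist":104,"grip":0.03},{"travel":[0,0,-0.12],"twist":112,"grip":0.03},{"travel":[0,0,-0.12],"twist":120,"grip":0.03},{"travel":[0,0,-0.12],"twist":120,"grip":0.03}]'
python3 -m crank '[{"travel":[0,0,0],"twist":8,"grip":0.03},{"travel":[0,0,0],"twist":16,"grip":0.03},{"travel":[0,0,0],"twist":24,"grip":0.03},{"travel":[0,0,0],"twist":32,"grip":0.03},{"travel":[0,0,0],"twist":40,"grip":0.03},{"travel":[0,0,0],"twist":48,"grip":0.03},{"travel":[0,0,0],"twist":56,"grip":0.03},{"travel":[0,0,0],"twist":60,"grip":0.03},{"travel":[0,0,0],"twist":60,"grip":0.03},{"travel":[0,0,0],"twist":60,"grip":0.03},{"travel":[0,0,0],"twist":60,"grip":0.03}]'
python3 - <<'E'
from h import *
st()
E
```

```text
t: 16.45
tcp_pos: [0.5632, -0.259, 0.0499]
eef_rot: [[-1.0, 0.023, 0.002], [0.023, 1.0, 0.001], [-0.002, 0.001, -1.0]]
force: [0.1, 4.6, 5.7]
gripper_width: 0.043
grip_force: 8.0
t: 18.45
tcp_pos: [0.562, -0.2606, 0.1687]
eef_rot: [[0.522, 0.853, -0.0], [0.853, -0.522, -0.001], [-0.001, 0.0, -1.0]]
force: [-0.3, -0.3, -0.8]
gripper_width: 0.0426
grip_force: 8.0
t: 19.55
tcp_pos: [0.5622, -0.2602, 0.1687]
eef_rot: [[1.0, -0.021, -0.0], [-0.021, -1.0, 0.0], [-0.0, -0.0, -1.0]]
force: [-0.1, -0.4, -1.5]
gripper_width: 0.0424
grip_force: 8.0
t 19.55 tcp [ 0.5622 -0.2602  0.1687] F [-0.1 -0.4 -1.5] w 0.0424 g 8.0
[[1.0, -0.021, -0.0], [-0.021, -1.0, 0.0], [-0.0, -0.0, -1.0]] [  2.6  29.   26.6  97.9 -15.1  56.6 -56.5]
```

```bash
python3 -m crank '[{"travel":[0,0,0.03],"twist":0,"grip":0.03},{"travel":[0,0,0.06],"twist":0,"grip":0.03},{"travel":[0,0,0.08],"twist":0,"grip":0.03},{"travel":[0,0,0.085],"twist":0,"grip":0.03},{"travel":[0,0,0.09],"twist":0,"grip":0.03},{"travel":[0,0,0.094],"twist":0,"grip":0.03},{"travel":[0,0,0.098],"twist":0,"grip":0.03},{"travel":[0,0,0.102],"twist":0,"grip":0.03},{"travel":[0,0,0.106],"twist":0,"grip":0.03},{"travel":[0,0,0.11],"twist":0,"grip":0.03},{"travel":[0,0,0.115],"twist":0,"grip":0.03},{"travel":[0,0,0.119],"twist":0,"grip":0.03},{"travel":[0,0,0.119],"twist":0,"grip":0.03}]' 4
python3 -m crank '[{"travel":[0,0,0],"twist":0,"grip":0.05},{"travel":[0,0,0],"twist":0,"grip":0.06},{"travel":[0,0,0],"twist":0,"grip":0.06},{"travel":[0,0,-0.02],"twist":0,"grip":0.06},{"travel":[0,0,-0.05],"twist":0,"grip":0.06},{"travel":[0,0,-0.09],"twist":0,"grip":0.06},{"travel":[0,-0.04,-0.12],"twist":0,"grip":0.06},{"travel":[0,-0.09,-0.15],"twist":0,"grip":0.06},{"travel":[0,-0.14,-0.17],"twist":0,"grip":0.06},{"travel":[0,-0.19,-0.18],"twist":-8,"grip":0.06},{"travel":[0,-0.24,-0.18],"twist":-16,"grip":0.06},{"travel":[0,-0.29,-0.18],"twist":-24,"grip":0.06},{"travel":[-0.03,-0.33,-0.18],"twist":-32,"grip":0.06},{"travel":[-0.06,-0.35,-0.18],"twist":-40,"grip":0.06},{"travel":[-0.09,-0.35,-0.18],"twist":-48,"grip":0.06},{"travel":[-0.12,-0.35,-0.18],"twist":-56,"grip":0.06},{"travel":[-0.13,-0.35,-0.18],"twist":-64,"grip":0.06},{"travel":[-0.13,-0.35,-0.18],"twist":-72,"grip":0.06},{"travel":[-0.13,-0.35,-0.18],"twist":-80,"grip":0.06},{"travel":[-0.13,-0.35,-0.18],"twist":-80,"grip":0.06}]' 8
python3 - <<'E'
from h import *
st()
for n in("top","side","wrist"): 
  I=snap(n,n+"4.png");print(n);jars(I,(.46,.66,-.3,.0),(.064,.105),3);print(blobs(red(I[0])))
  jars(I,(.32,.68,.0,.25),(.03,.07))
E
```

```text
t: 20.85
tcp_pos: [0.5625, -0.2597, 0.0491]
eef_rot: [[1.0, -0.023, -0.0], [-0.023, -1.0, 0.0], [-0.0, -0.0, -1.0]]
force: [-0.1, 0.4, -0.9]
gripper_width: 0.0429
grip_force: 4.0
t: 22.85
tcp_pos: [0.4408, 0.0927, 0.2301]
eef_rot: [[0.196, 0.981, 0.001], [0.981, -0.196, 0.0], [0.001, 0.001, -1.0]]
force: [-0.1, -0.2, -0.3]
gripper_width: 0.0602
grip_force: 0.0
t 22.85 tcp [0.4408 0.0927 0.2301] F [-0.1 -0.2 -0.3] w 0.0602 g 0.0
[[0.196, 0.981, 0.001], [0.981, -0.196, 0.0], [0.001, 0.001, -1.0]] [-25.1   6.   10.5 117.   -1.3  57.  -25.3]
top
 jar c [565.5 -51.7] size [ 44.7 108.4] capdir deg 0.2 ncap 182 ztop foot/mid/cap [np.float64(0.0746), np.float64(0.0865), np.float64(0.0983)]
 jar c [ 559.2 -259.4] size [ 43.3 106.7] capdir deg -0.8 ncap 176 ztop foot/mid/cap [np.float64(0.075), np.float64(0.0865), np.float64(0.0982)]
[([433.2, 78.0], 298, [424, 67, 19, 22]), ([288.7, 237.7], 182, [279, 233, 21, 10]), ([382.5, 242.2], 174, [373, 238, 20, 10]), ([243.8, 315.0], 166, [239, 306, 10, 19])]
 jar c [558.3  65.5] size [34.6 42.2] capdir deg 2.5 ncap 0 ztop foot/mid/cap [None, np.float
[... 1003 characters left out ...]
eg -89.3 ncap 205 ztop foot/mid/cap [np.float64(0.0507), np.float64(0.0509), np.float64(0.0514)]
wrist
 jar c [651.   -7.7] size [ 9.4 15.7] capdir deg 41.5 ncap 0 ztop foot/mid/cap [None, np.float64(0.1035), None]
 jar c [478.1 -71.1] size [ 0.3 67.6] capdir deg 88.4 ncap 0 ztop foot/mid/cap [None, np.float64(0.1027), None]
[([450.5, 110.7], 784, [432, 95, 38, 31]), ([335.5, 248.8], 151, [332, 235, 8, 28])]
 jar c [557.5 103.2] size [ 44.5 106.6] capdir deg 91.6 ncap 799 ztop foot/mid/cap [np.float64(0.0496), np.float64(0.0504), np.float64(0.0495)]
 jar c [433.1  91.5] size [ 45.1 106.1] capdir deg -89.3 ncap 150 ztop foot/mid/cap [np.float64(0.0499), np.float64(0.0503), np.float64(0.0494)]
```

View pics/wrist4.png

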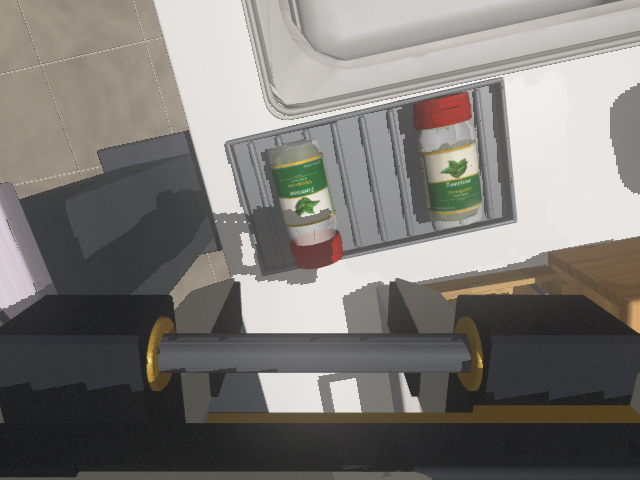

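```bash
python3 -m crank '[{"travel":[-0.0035,-0.0075,0.04],"twist":-8,"grip":0.055},{"travel":[-0.0035,-0.0075,0.08],"twist":-12.3,"grip":0.055},{"travel":[-0.0035,-0.0075,0.12],"twist":-12.3,"grip":0.055},{"travel":[-0.0035,-0.0075,0.15],"twist":-12.3,"grip":0.055},{"travel":[-0.0035,-0.0075,0.15],"twist":-12.3,"grip":0.055},{"travel":[-0.0035,-0.0075,0.15],"twist":-12.3,"grip":0.055},{"travel":[-0.0035,-0.0075,0.15],"twist":-12.3,"grip":0.055}]' 8; python3 -c "
from h import *
I=snap('side');jars(I,(.32,.68,.0,.25),(.03,.07))"
```

```text
t: 23.7
tcp_pos: [0.4342, 0.0913, 0.0813]
eef_rot: [[-0.015, 1.0, 0.003], [1.0, 0.015, 0.001], [0.001, 0.003, -1.0]]
force: [-0.4, 0.0, 0.2]
gripper_width: 0.055
grip_force: 0.0
 jar c [556.8  67.9] size [39.6 42. ] capdir deg 2.5 ncap 0 ztop foot/mid/cap [None, np.float64(0.0523), None]
 jar c [433.   62.3] size [42.6 52.5] capdir deg -87.7 ncap 213 ztop foot/mid/cap [None, np.float64(0.0493), None]
```

```bash
python3 -m crank '[{"travel":[0,-0.001,0.02],"twist":0,"grip":0.055},{"travel":[0,-0.001,0.04],"twist":0,"grip":0.055},{"travel":[0,-0.001,0.055],"twist":0,"grip":0.055},{"travel":[0,-0.001,0.064],"twist":0,"grip":0.055},{"travel":[0,-0.001,0.068],"twist":0,"grip":0.055},{"travel":[0,-0.001,0.068],"twist":0,"grip":0.03},{"travel":[0,-0.001,0.068],"twist":0,"grip":0.03},{"travel":[0,-0.001,0.068],"twist":0,"grip":0.03},{"travel":[0,-0.001,0.068],"twist":0,"grip":0.03}]' 8
python3 -m crank '[{"travel":[0,0,-0.02],"twist":0,"grip":0.03},{"travel":[0,0,-0.06],"twist":0,"grip":0.03},{"travel":[0,0,-0.1],"twist":0,"grip":0.03},{"travel":[0,0,-0.14],"twist":0,"grip":0.03},{"travel":[0,0,-0.17],"twist":-8,"grip":0.03},{"travel":[0,0,-0.17],"twist":-16,"grip":0.03},{"travel":[0,0,-0.17],"twist":-24,"grip":0.03},{"travel":[0,0,-0.17],"twist":-32,"grip":0.03},{"travel":[0,0,-0.17],"twist":-40,"grip":0.03},{"travel":[0,0,-0.17],"twist":-48,"grip":0.03},{"travel":[0,0,-0.17],"twist":-56,"grip":0.03},{"travel":[0,0,-0.17],"twist":-64,"grip":0.03},{"travel":[0,0,-0.17],"twist":-72,"grip":0.03},{"travel":[0,0,-0.17],"twist":-80,"grip":0.03},{"travel":[0,0,-0.17],"twist":-88,"grip":0.03},{"travel":[0,0,-0.17],"twist":-88,"grip":0.03},{"travel":[0,0,-0.17],"twist":-88,"grip":0.03}]'
python3 - <<'E'
from h import *
st()
w=snap("wrist","w5.png");jars(w,(.32,.56,.0,.2),(.16,.24),3);s=snap("side");jars(s,(.32,.56,.0,.2),(.16,.24),3)
E
```

```text
t: 24.65
tcp_pos: [0.4332, 0.0912, 0.0126]
eef_rot: [[-0.016, 1.0, 0.003], [1.0, 0.016, 0.001], [0.001, 0.003, -1.0]]
force: [2.4, -0.8, 3.3]
gripper_width: 0.043
grip_force: 8.0
t: 26.35
tcp_pos: [0.4311, 0.0907, 0.1816]
eef_rot: [[-1.0, 0.023, -0.001], [0.023, 1.0, -0.0], [0.001, -0.0, -1.0]]
force: [-0.8, -0.2, -1.0]
gripper_width: 0.043
grip_force: 8.0
t 26.35 tcp [0.4311 0.0907 0.1816] F [-0.8 -0.2 -1. ] w 0.043 g 8.0
[[-1.0, 0.023, -0.001], [0.023, 1.0, -0.0], [0.001, -0.0, -1.0]] [-1.600e+01  8.900e+00  7.000e-01  1.209e+02 -1.000e-01  5.030e+01
  7.350e+01]
 jar c [404.5  92. ] size [54.1 76.2] capdir deg 88.0 ncap 0 ztop foot/mid/cap [np.float64(0.2039), np.float64(0.2195), np.float64(0.2032)]
 jar c [432.6  68.5] size [ 3.  17.8] capdir deg -2.1 ncap 0 ztop foot/mid/cap [None, np.float64(0.2392), None]
 jar c [453.8  92.1] size [32.2 46.3] capdir deg 82.7 ncap 126 ztop foot/mid/cap [None, np.float64(0.2194), None]
 jar c [433.4 113.4] size [ 3.  18.6] capdir deg -1.2 ncap 0 ztop foot/mid/cap [None, np.float64(0.2389), None]
 jar c [401.6  97.7] size [47.8 61.7] capdir deg 88.8 ncap 0 ztop foot/mid/cap [None, np.float64(0.2196), None]
```

View pics/w5.png

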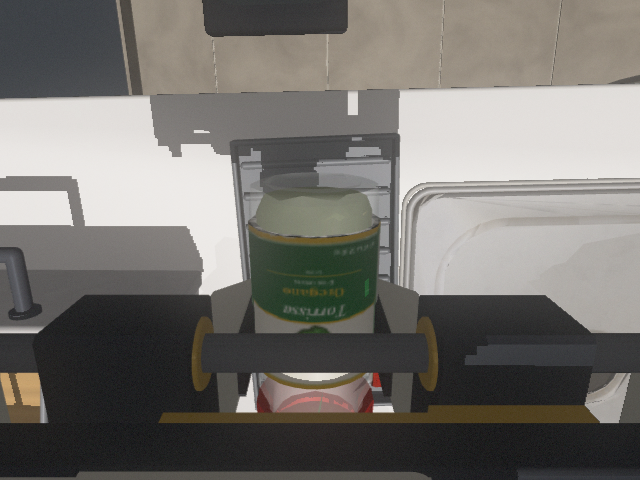

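```bash
python3 -m crank '[{"travel":[-0.02,-0.03,0],"twist":0,"grip":0.03},{"travel":[-0.04,-0.06,0],"twist":0,"grip":0.03},{"travel":[-0.06,-0.09,0],"twist":0,"grip":0.03},{"travel":[-0.08,-0.12,0],"twist":0,"grip":0.03},{"travel":[-0.1,-0.15,0],"twist":0,"grip":0.03},{"travel":[-0.12,-0.18,0],"twist":0,"grip":0.03},{"travel":[-0.135,-0.2,0],"twist":0,"grip":0.03},{"travel":[-0.141,-0.207,0.02],"twist":0,"grip":0.03},{"travel":[-0.141,-0.207,0.05],"twist":0,"grip":0.03},{"travel":[-0.141,-0.207,0.07],"twist":0,"grip":0.03},{"travel":[-0.141,-0.207,0.08],"twist":0,"grip":0.03},{"travel":[-0.141,-0.207,0.08],"twist":0,"grip":0.03},{"travel":[-0.141,-0.207,0.08],"twist":0,"grip":0.03}]' 8; python3 -c "
from h import *
I=snap('side');jars(I,(.46,.66,-.3,.0),(.064,.16),3);I=snap('top');jars(I,(.46,.66,-.3,.0),(.064,.16),3)
st()"
```

```text
t: 27.75
tcp_pos: [0.5693, -0.1187, 0.1024]
eef_rot: [[-1.0, 0.019, 0.001], [0.019, 1.0, -0.0], [-0.001, -0.0, -1.0]]
force: [0.1, 0.6, -0.7]
gripper_width: 0.0429
grip_force: 8.0
 jar c [ 647.  -258.5] size [25.7 83.2] capdir deg 88.7 ncap 0 ztop foot/mid/cap [np.float64(0.1212), np.float64(0.1233), np.float64(0.1223)]
 jar c [ 529.8 -149.9] size [142.  293.6] capdir deg -87.0 ncap 238 ztop foot/mid/cap [np.float64(0.1116), np.float64(0.1115), np.float64(0.1117)]
 jar c [ 540.2 -119.8] size [51.3 62.5] capdir deg 84.4 ncap 0 ztop foot/mid/cap [None, np.float64(0.1416), None]
 jar c [650.9 -25.9] size [16.9 39.5] capdir deg 88.6 ncap 0 ztop foot/mid/cap [None, np.float64(0.1226), None]
 jar c [ 647.8 -253. ] size [23.5 93.9] capdir deg 89.1 ncap 0 ztop foot/mid/cap [np.float64(0.1226), np.float64(0.1234), np.float64(0.124)]
 jar c [ 558.6 -259.4] size [ 43.4 109.7] capdir deg -1.9 ncap 171 ztop foot/mid/cap [np.float64(0.0748), np.float64(0.0868), np.float64(0.0968)]
 jar c [ 474.6 -228. ] size [ 27.5 143.7] capdir deg 88.5 ncap 0 ztop foot/mid/cap [np.float64(0.1122), np.float64(0.112), np.float64(0.112)]
t 27.85 tcp [ 0.5699 -0.1188  0.1031] F [-0.1 -1.  -0.7] w 0.0429 g 8.0
[[-1.0, 0.019, 0.002], [0.019, 1.0, -0.0], [-0.002, -0.0, -1.0]] [  3.2  28.5   7.6 105.5  -5.   46.2 102.3]
```

```bash
python3 -m crank '[{"travel":[0.002,-0.001,0.015],"twist":0,"grip":0.03},{"travel":[0.002,-0.001,0.028],"twist":0,"grip":0.03},{"travel":[0.002,-0.001,0.034],"twist":0,"grip":0.03},{"travel":[0.002,-0.001,0.038],"twist":0,"grip":0.03},{"travel":[0.002,-0.001,0.042],"twist":0,"grip":0.03},{"travel":[0.002,-0.001,0.046],"twist":0,"grip":0.03},{"travel":[0.002,-0.001,0.05],"twist":0,"grip":0.03},{"travel":[0.002,-0.001,0.053],"twist":0,"grip":0.03},{"travel":[0.002,-0.001,0.053],"twist":0,"grip":0.03}]' 4
python3 -m crank '[{"travel":[0,0,0],"twist":0,"grip":0.047},{"travel":[0,0,0],"twist":0,"grip":0.051},{"travel":[0,0,0],"twist":0,"grip":0.051},{"travel":[0,0,-0.015],"twist":0,"grip":0.051},{"travel":[0,0,-0.035],"twist":0,"grip":0.051},{"travel":[0,0,-0.07],"twist":0,"grip":0.051},{"travel":[0,0,-0.11],"twist":0,"grip":0.055},{"travel":[0.03,0.04,-0.13],"twist":8,"grip":0.055},{"travel":[0.03,0.08,-0.15],"twist":16,"grip":0.055},{"travel":[0.03,0.12,-0.15],"twist":24,"grip":0.055},{"travel":[0.01,0.16,-0.15],"twist":32,"grip":0.055},{"travel":[0.01,0.2,-0.15],"twist":40,"grip":0.055},{"travel":[0.01,0.22,-0.15],"twist":48,"grip":0.055},{"travel":[0.01,0.22,-0.15],"twist":56,"grip":0.055},{"travel":[0.01,0.22,-0.15],"twist":64,"grip":0.055},{"travel":[0.01,0.22,-0.15],"twist":72,"grip":0.055},{"travel":[0.01,0.22,-0.15],"twist":80,"grip":0.055},{"travel":[0.01,0.22,-0.15],"twist":88,"grip":0.055},{"travel":[0.01,0.22,-0.15],"twist":88,"grip":0.055},{"travel":[0.01,0.22,-0.15],"twist":88,"grip":0.055}]' 8
python3 - <<'E'
from h import *
st()
for n in("top","side","wrist"): 
  I=snap(n,n+"6.png");print(n);jars(I,(.49,.64,-.3,.0),(.064,.105),3);print(blobs(red(I[0])))
  jars(I,(.32,.68,.0,.25),(.03,.07))
E
```

```text
t: 28.75
tcp_pos: [0.5667, -0.1196, 0.0483]
eef_rot: [[-1.0, 0.019, -0.0], [0.019, 1.0, 0.0], [0.0, 0.0, -1.0]]
force: [-0.1, -0.0, -0.3]
gripper_width: 0.0429
grip_force: 4.0
t: 30.75
tcp_pos: [0.561, 0.1007, 0.1996]
eef_rot: [[-0.02, 1.0, 0.001], [1.0, 0.02, 0.0], [0.0, 0.001, -1.0]]
force: [-1.2, 0.0, 0.1]
gripper_width: 0.0549
grip_force: 0.0
t 30.75 tcp [0.561  0.1007 0.1996] F [-1.2  0.   0.1] w 0.0549 g 0.0
[[-0.02, 1.0, 0.001], [1.0, 0.02, 0.0], [0.0, 0.001, -1.0]] [-29.1  21.   20.3 103.5  -8.5  56.9  -4.2]
top
 jar c [565.4 -51.8] size [ 44.7 109. ] capdir deg 0.2 ncap 180 ztop foot/mid/cap [np.float64(0.0744), np.float64(0.086), np.float64(0.0969)]
 jar c [ 564.6 -121.7] size [ 44.8 105.1] capdir deg 1.1 ncap 186 ztop foot/mid/cap [np.float64(0.0756), np.float64(0.0873), np.float64(0.0968)]
 jar c [ 560.5 -259.6] size [ 43.4 104.9] capdir deg -1.1 ncap 170 ztop foot/mid/cap [np.float64(0.076), np.float64(0.0862), np.float64(0.0965)]
[([433.1, 78.0], 300, [424, 67, 19, 22]), ([288.7, 237.7], 181, [279, 233, 20, 10]), ([320.0, 238.0], 186, [310, 233, 21, 11]), ([382.3, 242.2
[... 730 characters left out ...]
, [181, 225, 13, 20]), ([381.1, 230.3], 210, [370, 225, 22, 13])]
 jar c [555.4 101.2] size [ 44.2 105.9] capdir deg 93.7 ncap 167 ztop foot/mid/cap [np.float64(0.051), np.float64(0.0504), np.float64(0.0506)]
wrist
 jar c [564.8 -43. ] size [ 34.8 110.1] capdir deg 1.1 ncap 840 ztop foot/mid/cap [np.float64(0.0739), np.float64(0.0846), np.float64(0.0918)]
 jar c [492.6 -45.5] size [ 0.8 33.1] capdir deg 88.1 ncap 0 ztop foot/mid/cap [None, np.float64(0.0879), None]
[([313.7, 155.1], 1004, [292, 140, 45, 29]), ([368.3, 397.9], 871, [351, 379, 35, 34])]
 jar c [558.1 103.6] size [ 45.4 105.7] capdir deg 91.5 ncap 1009 ztop foot/mid/cap [np.float64(0.05), np.float64(0.0502), np.float64(0.0497)]
```

```bash
python3 -m crank '[{"travel":[0.0015,-0.0035,0.04],"twist":0,"grip":0.055},{"travel":[0.0015,-0.0035,0.08],"twist":0,"grip":0.055},{"travel":[0.0015,-0.0035,0.11],"twist":0,"grip":0.055},{"travel":[0.0015,-0.0035,0.14],"twist":0,"grip":0.055},{"travel":[0.0015,-0.0035,0.16],"twist":0,"grip":0.055},{"travel":[0.0015,-0.0035,0.175],"twist":0,"grip":0.055},{"travel":[0.0015,-0.0035,0.183],"twist":0,"grip":0.055},{"travel":[0.0015,-0.0035,0.187],"twist":0,"grip":0.055},{"travel":[0.0015,-0.0035,0.187],"twist":0,"grip":0.055},{"travel":[0.0015,-0.0035,0.187],"twist":0,"grip":0.03},{"travel":[0.0015,-0.0035,0.187],"twist":0,"grip":0.03},{"travel":[0.0015,-0.0035,0.187],"twist":0,"grip":0.03},{"travel":[0.0015,-0.0035,0.187],"twist":0,"grip":0.03}]' 8
python3 -m crank '[{"travel":[0,0,-0.02],"twist":0,"grip":0.03},{"travel":[0,0,-0.06],"twist":0,"grip":0.03},{"travel":[0,0,-0.1],"twist":0,"grip":0.03},{"travel":[0,0,-0.14],"twist":0,"grip":0.03},{"travel":[0,0,-0.17],"twist":8,"grip":0.03},{"travel":[0,0,-0.17],"twist":16,"grip":0.03},{"travel":[0,0,-0.17],"twist":24,"grip":0.03},{"travel":[0,0,-0.17],"twist":32,"grip":0.03},{"travel":[0,0,-0.17],"twist":40,"grip":0.03},{"travel":[0,0,-0.17],"twist":48,"grip":0.03},{"travel":[0,0,-0.17],"twist":56,"grip":0.03},{"travel":[0,0,-0.17],"twist":64,"grip":0.03},{"travel":[0,0,-0.17],"twist":72,"grip":0.03},{"travel":[0,0,-0.17],"twist":80,"grip":0.03},{"travel":[0,0,-0.17],"twist":88,"grip":0.03},{"travel":[0,0,-0.17],"twist":92.5,"grip":0.03},{"travel":[0,0,-0.17],"twist":92.5,"grip":0.03},{"travel":[0,0,-0.17],"twist":92.5,"grip":0.03}]'
python3 -c "
from h import *
st()
I=snap('side');print(blobs(red(I[0])));jars(I,(.5,.64,-.3,.0),(.064,.105),3)"
```

```text
t: 32.2
tcp_pos: [0.5582, 0.1022, 0.0126]
eef_rot: [[-0.016, 1.0, 0.002], [1.0, 0.016, 0.001], [0.0, 0.002, -1.0]]
force: [-0.3, 0.2, 4.8]
gripper_width: 0.0429
grip_force: 8.0
t: 34.0
tcp_pos: [0.5569, 0.102, 0.1815]
eef_rot: [[1.0, -0.025, -0.001], [-0.025, -1.0, -0.0], [-0.001, 0.0, -1.0]]
force: [-0.4, 0.8, -1.2]
gripper_width: 0.0428
grip_force: 8.0
t 34.0 tcp [0.5569 0.102  0.1815] F [-0.4  0.8 -1.2] w 0.0428 g 8.0
[[1.0, -0.025, -0.001], [-0.025, -1.0, -0.0], [-0.001, 0.0, -1.0]] [-44.7  25.5  40.6 105.4 -19.7  56.4 -87.2]
[([444.6, 67.5], 320, [436, 54, 18, 26]), ([281.1, 214.4], 209, [270, 209, 22, 15]), ([314.2, 218.4], 213, [303, 213, 23, 14]), ([381.1, 230.3], 210, [370, 225, 22, 13])]
 jar c [562.4 -50.4] size [ 45.2 103.1] capdir deg -1.6 ncap 206 ztop foot/mid/cap [np.float64(0.0748), np.float64(0.086), np.float64(0.097)]
 jar c [ 562.6 -119.9] size [ 45.  106.8] capdir deg -0.5 ncap 211 ztop foot/mid/cap [np.float64(0.0754), np.float64(0.0869), np.float64(0.0963)]
 jar c [ 556.2 -259.4] size [ 45.3 102.4] capdir deg -0.8 ncap 237 ztop foot/mid/cap [np.float64(0.0745), np.float64(0.0844), np.float64(0.0972)]
```

```bash
python3 -m crank '[{"travel":[0.002,0.035,0],"twist":0,"grip":0.03},{"travel":[0.004,0.07,0],"twist":0,"grip":0.03},{"travel":[0.006,0.105,0],"twist":0,"grip":0.03},{"travel":[0.008,0.14,0],"twist":0,"grip":0.03},{"travel":[0.01,0.175,0],"twist":0,"grip":0.03},{"travel":[0.012,0.21,0],"twist":0,"grip":0.03},{"travel":[0.014,0.245,0],"twist":0,"grip":0.03},{"travel":[0.016,0.28,0],"twist":0,"grip":0.03},{"travel":[0.016,0.292,0],"twist":0,"grip":0.03},{"travel":[0.016,0.292,0.04],"twist":0,"grip":0.03},{"travel":[0.016,0.292,0.06],"twist":0,"grip":0.03},{"travel":[0.016,0.292,0.07],"twist":0,"grip":0.03},{"travel":[0.016,0.292,0.07],"twist":0,"grip":0.03},{"travel":[0.016,0.292,0.07],"twist":0,"grip":0.03}]' 8; python3 -c "
from h import *
st()"
```

```text
t: 35.45
tcp_pos: [0.566, -0.1903, 0.1125]
eef_rot: [[1.0, -0.027, 0.001], [-0.027, -1.0, -0.0], [0.001, 0.0, -1.0]]
force: [0.5, 0.1, -0.4]
gripper_width: 0.0426
grip_force: 8.0
t 35.45 tcp [ 0.566  -0.1903  0.1125] F [ 0.5  0.1 -0.4] w 0.0426 g 8.0
[[1.0, -0.027, 0.001], [-0.027, -1.0, -0.0], [0.001, 0.0, -1.0]] [-12.9  34.2  38.9 103.8 -26.8  51.5 -53.2]
```

```bash
python3 -m crank '[{"travel":[0,0,0.02],"twist":0,"grip":0.03},{"travel":[0,0,0.036],"twist":0,"grip":0.03},{"travel":[0,0,0.042],"twist":0,"grip":0.03},{"travel":[0,0,0.046],"twist":0,"grip":0.03},{"travel":[0,0,0.05],"twist":0,"grip":0.03},{"travel":[0,0,0.054],"twist":0,"grip":0.03},{"travel":[0,0,0.058],"twist":0,"grip":0.03},{"travel":[0,0,0.063],"twist":0,"grip":0.03},{"travel":[0,0,0.063],"twist":0,"grip":0.03}]' 4
python3 -m crank '[{"travel":[0,0,0],"twist":0,"grip":0.046},{"travel":[0,0,0],"twist":0,"grip":0.05},{"travel":[0,0,0],"twist":0,"grip":0.05},{"travel":[0,0,-0.015],"twist":0,"grip":0.05},{"travel":[0,0,-0.035],"twist":0,"grip":0.05},{"travel":[0,0,-0.07],"twist":0,"grip":0.05},{"travel":[0,0,-0.11],"twist":0,"grip":0.05},{"travel":[-0.03,-0.02,-0.15],"twist":-8,"grip":0.04},{"travel":[-0.06,-0.03,-0.15],"twist":-16,"grip":0.026},{"travel":[-0.1,-0.038,-0.15],"twist":-24,"grip":0.026},{"travel":[-0.132,-0.038,-0.15],"twist":-32,"grip":0.026},{"travel":[-0.132,-0.038,-0.15],"twist":-40,"grip":0.026},{"travel":[-0.132,-0.038,-0.15],"twist":-48,"grip":0.026},{"travel":[-0.132,-0.038,-0.15],"twist":-56,"grip":0.026},{"travel":[-0.132,-0.038,-0.15],"twist":-64,"grip":0.026},{"travel":[-0.132,-0.038,-0.15],"twist":-72,"grip":0.026},{"travel":[-0.132,-0.038,-0.15],"twist":-80,"grip":0.026},{"travel":[-0.132,-0.038,-0.15],"twist":-88,"grip":0.026},{"travel":[-0.132,-0.038,-0.15],"twist":-90,"grip":0.026},{"travel":[-0.132,-0.038,-0.15],"twist":-90,"grip":0.026}]' 8
python3 - <<'E'
from h import *
st()
for n in("top","side"): 
  I=snap(n,n+"7.png");print(n);jars(I,(.49,.64,-.3,.0),(.064,.105),3);print(blobs(red(I[0])))
w=snap("wrist","w7.png")
I=cv2.imread("pics/side7.png");cv2.imwrite("pics/c7.png",np.hstack([cv2.resize(w[0],(400,300)),cv2.resize(I[130:380,150:460],(400,300))]))
E
```

```text
t: 36.35
tcp_pos: [0.5653, -0.1901, 0.0482]
eef_rot: [[1.0, -0.027, -0.0], [-0.027, -1.0, 0.0], [-0.0, -0.0, -1.0]]
force: [0.2, 0.1, -1.5]
gripper_width: 0.0431
grip_force: 4.0
t: 38.35
tcp_pos: [0.4345, -0.1493, 0.1997]
eef_rot: [[0.028, 1.0, 0.001], [1.0, -0.028, -0.0], [-0.0, 0.001, -1.0]]
force: [-0.4, -0.4, 0.8]
gripper_width: 0.0263
grip_force: 0.0
t 38.35 tcp [ 0.4345 -0.1493  0.1997] F [-0.4 -0.4  0.8] w 0.0263 g 0.0
[[0.028, 1.0, 0.001], [1.0, -0.028, -0.0], [-0.0, 0.001, -1.0]] [-13.3  10.1  32.1 118.4  -6.7  53.1  20.9]
top
 jar c [565.3 -51. ] size [ 44.6 108.8] capdir deg -1.2 ncap 181 ztop foot/mid/cap [np.float64(0.0757), np.float64(0.0871), np.float64(0.0965)]
 jar c [ 574.8 -121.5] size [44.9 86.2] capdir deg 1.1 ncap 184 ztop foot/mid/cap [np.float64(0.0782), np.float64(0.0904), np.float64(0.096)]
 jar c [ 588.7 -190.3] size [45.2 56.4] capdir deg 2.7 ncap 169 ztop foot/mid/cap [None, np.float64(0.0958), None]
 jar c [ 564.4 -259.8] size [42.8 96.6] capdir deg -1.3 ncap 174 ztop foot/mid/cap [np.float64(0.0761), np.float64(0.0886), np.float64(0.0969)]
[([433.1, 78.0], 298, [424, 67, 19, 22]), ([288.7, 237.7], 181, [279, 233, 21, 10]), ([320.0, 238.0], 184, [310, 233, 21, 11]), ([351.1, 239.1], 171, [341, 234, 21, 11]), ([382.4, 242.3], 175, [373, 238, 20, 10])]
side
 jar c [563.7 -50.2] size [ 44.9 103.1] capdir deg -1.9 ncap 150 ztop foot/mid/cap [np.float64(0.0749), np.float64(0.0858), np.float64(0.0969)]
 jar c [ 560.  -198.1] size [ 28.8 104.4] capdir deg -3.0 ncap 118 ztop foot/mid/cap [np.float64(0.0751), np.float64(0.0858), np.float64(0.0956)]
 jar c [ 556.5 -260. ] size [ 44.8 100.5] capdir deg -0.4 ncap 241 ztop foot/mid/cap [np.float64(0.0742), np.float64(0.0847), np.float64(0.0958)]
[([444.5, 67.6], 319, [436, 54, 18, 26]), ([283.3, 215.4], 156, [270, 210, 22, 14]), ([351.6, 223.7], 127, [345, 218, 14, 13]), ([381.0, 230.2], 209, [370, 225, 22, 13])]
```

View pics/c7.png

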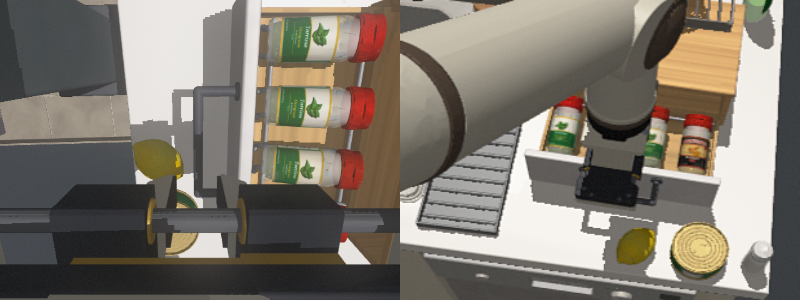

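All four jars lie caps back (caps at top-view pixels 289, 320, 351, 382 / row ~239). I pinch the handle and shut the drawer gently.

```bash
python3 -m crank '[{"travel":[0,0,0.04],"twist":0,"grip":0.028},{"travel":[0,0,0.07],"twist":0,"grip":0.028},{"travel":[0,0,0.09],"twist":0,"grip":0.028},{"travel":[0,0,0.105],"twist":0,"grip":0.028},{"travel":[0,0,0.115],"twist":0,"grip":0.028},{"travel":[0,0,0.122],"twist":0,"grip":0.028},{"travel":[0,0,0.122],"twist":0,"grip":0.028},{"travel":[0,0,0.122],"twist":0,"grip":0.0},{"travel":[0,0,0.122],"twist":0,"grip":0.0},{"travel":[0,0,0.122],"twist":0,"grip":0.0},{"travel":[0,0,0.122],"twist":0,"grip":0.0}]' 15
```

```text
t: 39.6
tcp_pos: [0.4353, -0.1489, 0.0774]
eef_rot: [[0.027, 1.0, 0.002], [1.0, -0.027, -0.0], [-0.0, 0.002, -1.0]]
force: [0.6, -0.6, 2.8]
gripper_width: 0.0093
grip_force: 15.0
```

```bash
python3 -m crank '[{"travel":[0,0.002,0],"twist":0,"grip":0},{"travel":[0,0.006,0],"twist":0,"grip":0},{"travel":[0,0.012,0],"twist":0,"grip":0},{"travel":[0,0.019,0],"twist":0,"grip":0},{"travel":[0,0.026,0],"twist":0,"grip":0},{"travel":[0,0.033,0],"twist":0,"grip":0},{"travel":[0,0.04,0],"twist":0,"grip":0},{"travel":[0,0.047,0],"twist":0,"grip":0},{"travel":[0,0.054,0],"twist":0,"grip":0},{"travel":[0,0.061,0],"twist":0,"grip":0},{"travel":[0,0.068,0],"twist":0,"grip":0},{"travel":[0,0.075,0],"twist":0,"grip":0},{"travel":[0,0.082,0],"twist":0,"grip":0},{"travel":[0,0.088,0],"twist":0,"grip":0},{"travel":[0,0.092,0],"twist":0,"grip":0},{"travel":[0,0.092,0],"twist":0,"grip":0}]'
python3 -m crank '[{"travel":[0,0.003,0],"twist":0,"grip":0},{"travel":[0,0.009,0],"twist":0,"grip":0},{"travel":[0,0.016,0],"twist":0,"grip":0},{"travel":[0,0.023,0],"twist":0,"grip":0},{"travel":[0,0.03,0],"twist":0,"grip":0},{"travel":[0,0.037,0],"twist":0,"grip":0},{"travel":[0,0.043,0],"twist":0,"grip":0},{"travel":[0,0.048,0],"twist":0,"grip":0},{"travel":[0,0.053,0],"twist":0,"grip":0},{"travel":[0,0.057,0],"twist":0,"grip":0},{"travel":[0,0.06,0],"twist":0,"grip":0},{"travel":[0,0.062,0],"twist":0,"grip":0},{"travel":[0,0.062,0],"twist":0,"grip":0},{"travel":[0,0.062,0],"twist":0,"grip":0}]'
```

```text
t: 41.2
tcp_pos: [0.5274, -0.1514, 0.0774]
eef_rot: [[0.027, 1.0, 0.002], [1.0, -0.027, -0.0], [-0.0, 0.002, -1.0]]
force: [1.2, 0.5, 5.1]
gripper_width: 0.0094
grip_force: 15.0
t: 42.6
tcp_pos: [0.5887, -0.1532, 0.0774]
eef_rot: [[0.027, 1.0, 0.001], [1.0, -0.027, -0.0], [-0.0, 0.001, -1.0]]
force: [-0.7, 0.1, 5.9]
gripper_width: 0.0095
grip_force: 15.0
```

```bash
python3 -m crank '[{"travel":[0,0.002,0],"twist":0,"grip":0},{"travel":[0,0.003,0],"twist":0,"grip":0},{"travel":[0,0.003,0],"twist":0,"grip":0},{"travel":[0,0.001,0],"twist":0,"grip":0},{"travel":[0,0.001,0],"twist":0,"grip":0}]'
python3 -m crank '[{"travel":[0,0,0],"twist":0,"grip":0.026},{"travel":[0,0,0],"twist":0,"grip":0.026},{"travel":[0,0,0],"twist":0,"grip":0.026},{"travel":[0,0,-0.03],"twist":0,"grip":0.026},{"travel":[0,0,-0.07],"twist":0,"grip":0.026},{"travel":[0,0,-0.12],"twist":0,"grip":0.026},{"travel":[0,0,-0.17],"twist":0,"grip":0.026},{"travel":[0.04,-0.02,-0.2],"twist":0,"grip":0.026},{"travel":[0.09,-0.04,-0.2],"twist":0,"grip":0.026},{"travel":[0.14,-0.06,-0.2],"twist":0,"grip":0.026},{"travel":[0.19,-0.08,-0.2],"twist":0,"grip":0.026},{"travel":[0.24,-0.1,-0.2],"twist":0,"grip":0.026},{"travel":[0.29,-0.12,-0.2],"twist":0,"grip":0.026},{"travel":[0.29,-0.12,-0.2],"twist":0,"grip":0.026},{"travel":[0.29,-0.12,-0.2],"twist":0,"grip":0.026}]'
python3 - <<'E'
from h import *
for n in("top","side"):
    p,d,C=snap(n,n+"8.png");P=cloud(d,C)
    m=(P[...,2]>.08)&(P[...,2]<.11)&(P[...,0]>.55)&(P[...,0]<.598)&(P[...,1]<-.08)&(P[...,1]>-.23)&(p.max(2)<110)
    Q=P[m];print(n,len(Q),"bar x",np.percentile(Q[:,0],[5,50,95]).round(4),blobs(red(p)))
E
```

```text
t: 43.1
tcp_pos: [0.5894, -0.1531, 0.0774]
eef_rot: [[0.028, 1.0, 0.001], [1.0, -0.028, 0.0], [0.0, 0.001, -1.0]]
force: [-0.9, 0.0, 6.6]
gripper_width: 0.009
grip_force: 15.0
t: 44.6
tcp_pos: [0.4754, 0.1447, 0.2763]
eef_rot: [[0.02, 1.0, -0.001], [1.0, -0.02, 0.001], [0.001, -0.001, -1.0]]
force: [0.9, -0.4, -0.6]
gripper_width: 0.026
grip_force: 0.0
top 254 bar x [0.5841 0.5889 0.5954] [([433.1, 78.0], 295, [424, 67, 19, 22])]
side 302 bar x [0.5832 0.5875 0.5944] [([444.6, 67.6], 318, [436, 54, 18, 26])]
```

View pics/side8.png

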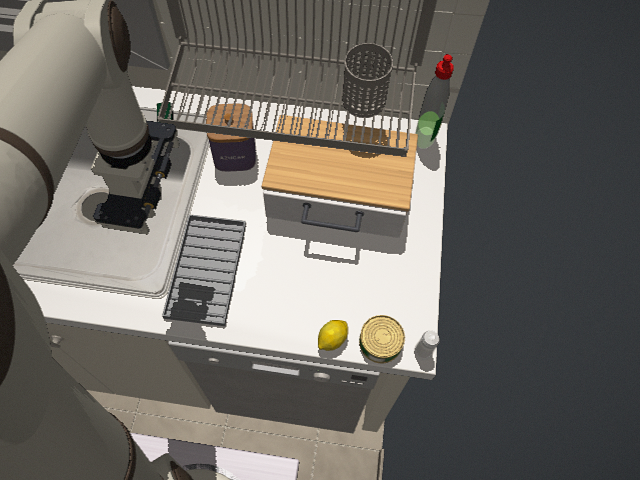

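The side view shows the drawer shut (bar at (333,218), the same as at the start), the tray empty at (205,270), and the bystanders where they were.

```bash
python3 -c "
from workcell import env
print(env.sign_off())"
```

```text
the job is handed in; nothing more can be done
None
```

I put both tray jars in the two middle cradles, turned the two jars already in the drawer round, shut the drawer and handed the job in; before shutting, all four measured foot to the front and cap raised at the back, and the tin, shaker and lemon look unmoved, but I got no verdict back.

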